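# Jack up the back of a bench-top drawer unit and hold it

## Task

The back feet of the small blue drawer unit are to be packed up. First swing the latch on its front down into its catch so that the drawer cannot roll out; then stand the toe jack flat on the bench with its saddle under the middle of the steel jacking lug on the unit's back (the stamped arrow points to it), and pump the handle with full strokes until both back feet are at least 10 mm off the bench, so that a colleague can slide the 8 mm packers in. Finish holding: keep pressing the handle down at the bottom of its last stroke without letting go, and do not shove the unit along the bench or disturb the stock lying around.

Things in the scene. Friction and masses are not known exactly. Their poses are not given: they have to be found in the camera images.
- unit: Small blue steel drawer unit, 300 wide (its x) x 260 deep (its y) x 148 mm high with its 38 mm feet, 8 kg, standing loose on the bench on four rubber feet. Origin: on the bench under its centre. Its drawer front faces its own -y (the right-hand side seen from the robot), its back faces its own +y; z up. It turns by up to 0.2 rad from start to start.
- lug_under (a point): Lift point: the middle of the underside of the jacking lug, a flat steel tab 60 wide x 40 deep x 6 mm thick that stands out from the bottom of the unit's back, its underside 37 mm above the bench. A stamped arrow on the unit's back points down to it. This point is 20 mm out from the back panel; its axes are the unit's axes.
- rear_foot_left (a point): Middle of the underside of the back foot at the unit's -x corner: x -125, y +105 mm from the unit's origin. Its height is the foot's clearance over the bench.
- rear_foot_right (a point): The same for the back foot at the unit's +x corner: x +125, y +105 mm.
- front_edge (a point): Point on the bench midway between the two front feet, y -105 mm from the unit's origin. The unit tips about this line when its back is lifted.
- latch (a joint): Swing latch on the drawer front: flat steel bar, 18 x 5 mm, pivoted right (+x) of the drawer. rad: 0 = level, down in its catch; 1.57 = free end straight up, 1.75 = stop. Swings in the plane of the front, closing towards the unit's -x and down. Stiff: stays where left, 1 to 1.5 N at the tab moves it. The catch is a J-shaped hook on the drawer, open at the top, 72 mm from the pivot.
- latch_pivot (a point): Pivot of the latch: x +134, y -140.5 mm from the unit's origin, 112 mm above the bench.
- latch_tab (a point): Middle of the thumb tab at the latch's free end: 12 mm along the bar, 18 mm across it (its height when closed), standing out 25 mm from the bar's outer face, away from the unit. At latch angle q this point lies 99 cos(q) mm to the unit's -x of the pivot, 99 sin(q) above it and 16.5 mm to the unit's -y.
- drawer (a joint): The unit's drawer, m: 0 = shut, grows as it slides out to the unit's -y. It rolls out by itself when the back is lifted with the latch open; with the latch in its catch it has about 3 mm of play.
- jack: Ratchet toe jack, 0.97 kg, 151 mm high, loose. Base plate 195 x 80 x 8 mm (83 mm ahead to 112 mm behind the origin), upright post of two steel plates (32 mm along x, 36 mm over both along y), saddle on a low toe in front, pump handle behind. Origin: underside of the base below the post's centre; +x from post to saddle, z up.
- jack_grip (a point): Where to grip the jack: centre of the post, 132 mm above the jack's underside (19 mm below the post's top). The post is 36 mm thick along the jack's y. Axes as the jack's.
- saddle (a point): Middle of the top of the saddle, a pad 40 mm wide x 32 mm long on the toe, 60 mm ahead (+x) of the post's centre. Fully lowered its top is 30 mm above the bench, 7 mm under the lug.
- jack_rack (a joint): Lift of the saddle, m: 0 = lowered, 0.031 = end of travel. Toothed rack and ratchet, 7 mm pitch. With the handle down it stands at about 8.5, 15.5, 22.5, 29.5 mm after 1, 2, 3, 4 full strokes; as the handle goes up it settles 2 to 3 mm onto a tooth, which carries the load (6.5, 13, 20, 27 mm). A fifth full stroke is not possible.
- jack_handle (a joint): Pump handle, rad: 0 = raised (a spring returns it there in 0.5 s when let go), 0.65 = bottom stop. It points to the jack's -x from its pivot at x -30, z +92 mm of the jack's origin: 0.35 rad above level when raised, 0.30 below at the bottom. Pressing at the grip takes about 3 N empty, 8 to 12 N under load.
- handle_grip (a point): Middle of the top of the handle's rubber grip, 132 mm from the pivot along the handle and 8 mm above the handle's axis. The grip is 26 mm wide, 16 mm thick and 78 mm long (from 75 to 153 mm from the pivot). About 145 mm above the bench when raised, about 60 mm at the bottom of the stroke.
- packers: Bystander: two stacked steel packing plates, each 60 x 60 x 8 mm.
- strip_roll: Bystander: orange roll of rubber strip lying flat, 136 mm across, 22 mm high.
- carton: Bystander: cardboard carton 120 x 90 x 70 mm.
- bearing: Bystander: steel ball bearing lying flat, 62 mm across, 16 mm high.

How it is judged:
By the outcome, as a careful person would: the job done as asked, in the order asked, and still so for the second after the job is handed in, while the arm keeps its last pose, push and grip.
It also fails if it takes over 72 s, if anything falls off the work surface, if the arm or the gripper's body presses on something with over 40 N, if the wrist force passes 120 N, or if a joint passes its speed limit or range.

## Robot

A 7-joint arm with a two-finger parallel gripper is mounted at the origin on the work surface. World frame = base frame: x ahead of the robot, y to its left, z up, the work surface at z = 0. Lengths are in m, angles in rad, forces in N, time in s.
With the tool pointing down it reaches from about 0.425 to 0.875 m from the base axis. Payload 4.7 kg.
Tool frame: the origin (TCP) lies midway between the tips of the shut fingers; the grasp point (between the pads) lies 19 mm behind it; y points along the fingers, z is the direction in which the jaws open and shut, and the axes are right-handed (so a half turn about y gives the same grasp; the last joint's range is limited). The gripper opens to 87 mm and grips with 3 to 60 N. Pads are 19 mm wide; open, the fingers measure 117 mm over their backs; the gripper's body (75 mm by 190 mm) begins 51 mm behind the grasp point.
Start: joints at [-1.129, 0.321, -0.07, 1.45, 0.023, 1.371, -0.057], TCP at [0.27, 0.591, 0.223] pointing down, gripper open.
Joint ranges: [-2.86, 2.86], [-0.3, 2.09], [-1.38, 1.24], [0.06, 2.45], [-1.56, 4.7], [0.09, 2.05], [-2.69, 2.69]. Speed limits (rad/s): [2.57, 2.57, 3.14, 3.14, 3.14, 3.14, 3.14].

## Interface

Orientations are given as a rotation vector (axis times angle).
In Python, from bench import ctrl gives the robot as it stands.
- The arm moves only by the tool play_rows, never from a script. Its arguments are lists of equal length, an entry for each row: "translation": the shift along the tool's x, y, z in mm, a list of three; "turn": the turn, a rotation vector about the tool's x, y, z in rad, a list of three; "fingers": the opening, from -1 (shut) to 1 (fully open), so that 0 is half open. In form: {"translation": [[dx, dy, dz], ...], "turn": [[wx, wy, wz], ...], "fingers": [fingers, ...]}. A call has exactly 10 rows; each row shifts and turns the commanded pose from where the row before left it, along the tool's axes as they then stand; what a row does not reach is not made up. A row lasts 1/12 s, in which the tool goes at most 41.7 mm and 7.16 degrees, less where a joint would pass 70% of its speed; a pose out of reach is approached as far as the arm can. A call with a gripper value outside its range is refused whole. The fingers move at their own pace and stop on an object; "grip_force" is the grip in N (left out, the last holds). Time passes only in rows, so rows that do not move let the fingers close, or fill a call up. It gives the time, the measured TCP pose, the force and the opening at its end, in the units of the state.
- ctrl.get_state(): the state, without advancing time (a new reading comes with each control period).
- ctrl.get_image(name): name is "scene" or "top" or "wrist"; returns the picture (400x640x3 uint8, blue, green, red); there is no depth.
- ctrl.camera_info(name): a dict with "camera_matrix" (3x3 intrinsics, pixels), "R" (3x3) and "t" (3): a world point X has camera coordinates R X + t. Camera axes: x right, y down, z forward; pixel columns grow to the right and rows downward; lengths in m; the calibration is good to about 2 mm. A picture is of the moment at which its call begins: read the wrist's pose just before it. camera_info takes no time and is no camera call; for the wrist camera it gives the pose at the moment of the call.
- ctrl.close_job(): hands the job in, once; it reports no verdict.
The state is a dict: "time": time; "joint_positions": joint angles; "qd": joint speeds; "joint_torque": joint torques, N m; "position": TCP position; "tool_rot": TCP orientation; "ft_force": force on the tool from outside, world axes, zero at the start; "torque": the same for the moment, N m; "grip_width": opening from 0.0 (shut) to 1.0 (fully open).
Only numpy, scipy, OpenCV 4.12 (cv2) and the standard library are available. Lean on these libraries where they do the work, as an engineer would, in place of code of your own. Each camera call takes 0.05 s, during which the arm holds its last target.

## Working session

There is one attempt and no reset: what is moved stays moved. The work goes in short steps, Python scripts to look and compute and a tool call to move; the robot and the scene stay as the last step left them, time stands still between calls to the robot, and variables do not carry over. Pictures are saved under pics/ and viewed, and the job is handed in when it is done.

Besides the shell and the picture viewer there is one more tool, called as name(argument=value, ...) on one line, values as JSON. play_rows: Moves the arm, as the interface text tells. Its arguments: {"type":"object","properties":{"translation":{"type":"array"},"turn":{"type":"array"},"fingers":{"type":"array"},"grip_force":{"type":"number"}},"required":["translation","turn","fingers"]}

```bash
ls; mkdir -p pics; python3 - <<'E'
from bench import ctrl
import cv2
print(ctrl.get_state())
for n in("scene","top","wrist"):
    print(n,ctrl.camera_info(n))
    cv2.imwrite(f"pics/{n}0.png",ctrl.get_image(n))
E
```

```text
pics
{'time': 0.0, 'joint_positions': array([-1.12890165,  0.32183755, -0.07005118,  1.45169622,  0.02257728,
        1.37076864, -0.05690648]), 'qd': array([-0.00077905, -0.00078031,  0.00047389,  0.00060785,  0.00081695,
        0.00066003, -0.00010265]), 'joint_torque': array([-3.82415574e-04, -4.91290319e+01, -4.04012511e-01, -3.12524557e+01,
       -6.37818128e-02,  4.38903482e-02,  2.13344811e-04]), 'position': array([0.2694892 , 0.59089307, 0.22144113]), 'tool_rot': array([-1.54653099,  0.33587767, -0.33536591]), 'ft_force': array([-0.06077228,  0.16572056, -0.12480382]), 'torque': array([-0.00260381, -0.03414805, -0.01935653]), 'grip_width': 0.9966066911556103}
scene {'camera_matrix': array([[377.19743856,   0.        , 315.63213182],
       [  0.        , 377.19743856, 195.03556487],
       [  0.        ,   0.        ,   1.        ]]), 'R': array([[-0.62446871,  0.78103975, -0.00396803],
       [ 0.4483907 ,  0.35433508, -0.82060492],
       [-0.63951904, -0.51422132, -0.57148213]]), 't': array([ 0.32394708, -0.16325484,  1.604709  ])}
top {'camera_matrix': array([[407.4826881 ,   0.        , 314.49108908],
       [  0.        , 407.4826881 , 194.20649267],
       [  0.        ,   0.        ,   1.        ]]), 'R': array([[-0.08869807, -0.99605358, -0.00315072],
       [-0.97346684,  0.08735574, -0.2114977 ],
       [ 0.21093827, -0.01569231, -0.97737342]]), 't': array([0.08816309, 0.58212239, 1.03665245])}
wrist {'camera_matrix': array([[350.82371476,   0.        , 321.32508554],
       [  0.        , 350.82371476, 200.31239029],
       [  0.        ,   0.        ,   1.        ]]), 'R': array([[ 0.41572586,  0.90948767, -0.00204349],
       [ 0.88052694, -0.4019234 ,  0.25125661],
       [ 0.22769346, -0.10625322, -0.96791835]]), 't': array([-0.64867994, -0.03020255,  0.38912131])}
```

View pics/scene0.png

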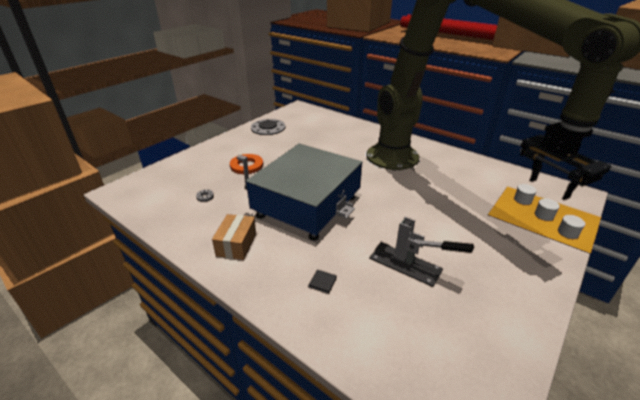

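View pics/top0.png

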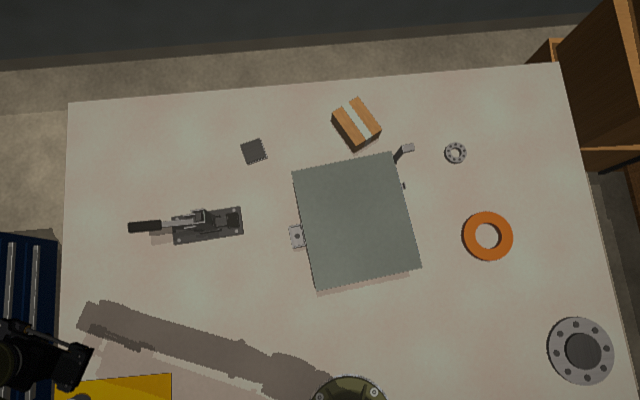

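View pics/wrist0.png

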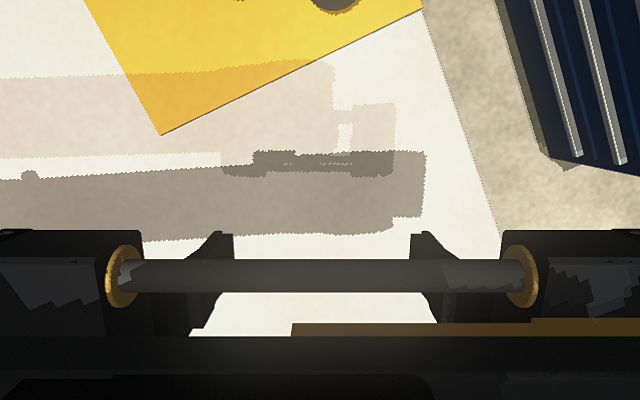

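```bash
python3 - <<'E'
import cv2
a=cv2.imread("pics/top0.png")
cv2.imwrite("pics/top0a.png",cv2.resize(a[140:300,275:435],None,fx=5,fy=5,interpolation=cv2.INTER_CUBIC)[:, :][:800:,:800][0:600])
cv2.imwrite("pics/top0c.png",cv2.resize(a[200:300,280:430],None,fx=5,fy=5,interpolation=cv2.INTER_CUBIC))
cv2.imwrite("pics/top0b.png",cv2.resize(a[190:260,120:255],None,fx=5,fy=5,interpolation=cv2.INTER_CUBIC))
b=cv2.imread("pics/scene0.png")
cv2.imwrite("pics/sc0a.png",cv2.resize(b[130:290,230:390],None,fx=3.75,fy=3.75,interpolation=cv2.INTER_CUBIC))
cv2.imwrite("pics/sc0b.png",cv2.resize(b[205:295,360:480],None,fx=5,fy=5,interpolation=cv2.INTER_CUBIC))
E
```

```text
(no output)
```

View pics/top0a.png

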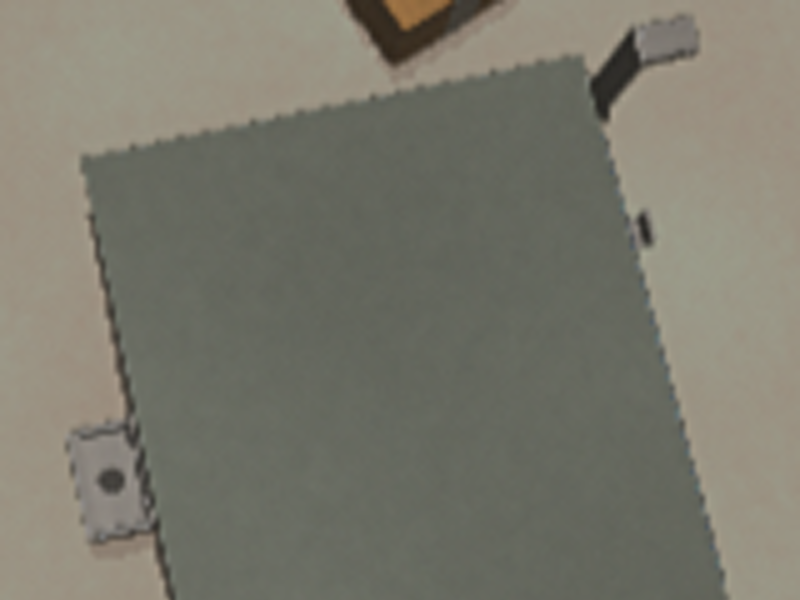

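View pics/top0c.png

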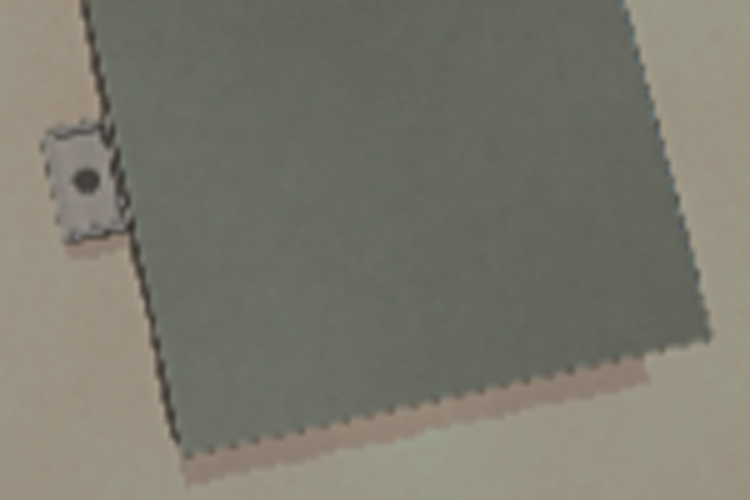

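View pics/top0b.png

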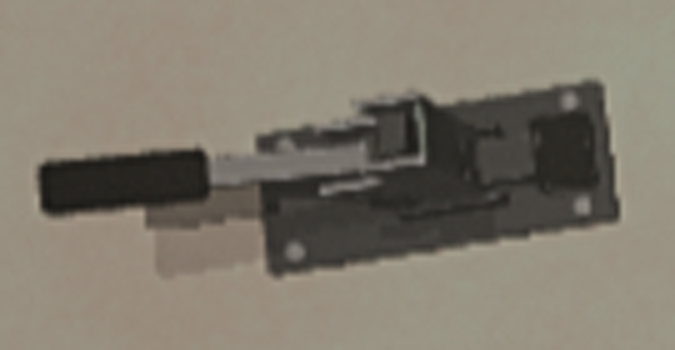

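View pics/sc0a.png

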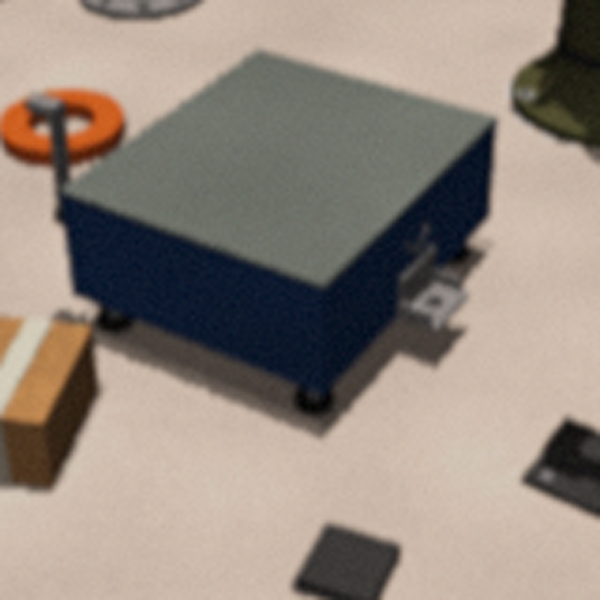

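View pics/sc0b.png

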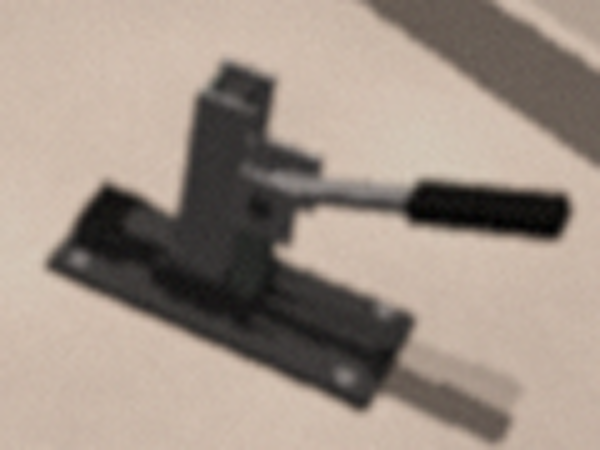

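```bash
cat > h.py <<'E'
import numpy as np, cv2
from scipy.optimize import least_squares
from scipy.spatial.transform import Rotation as Ro
from bench import ctrl
CI={n:ctrl.camera_info(n) for n in("scene","top")}
def proj(c,X):
    c=CI[c] if isinstance(c,str) else c
    p=np.atleast_2d(X)@c["R"].T+c["t"]; q=p@c["camera_matrix"].T
    return q[:,:2]/q[:,2:]
def W(p,X): # planar pose x,y,th
    c,s=np.cos(p[2]),np.sin(p[2]); X=np.atleast_2d(np.asarray(X,float))
    return np.c_[p[0]+c*X[:,0]-s*X[:,1],p[1]+s*X[:,0]+c*X[:,1],X[:,2]]
def fit(obs,p0):
    # obs: list (cam, local pts, px)
    f=lambda p:np.concatenate([(proj(c,W(p,L))-P).ravel() for c,L,P in obs])
    r=least_squares(f,p0,loss="soft_l1"); return r.x,f(r.x).reshape(-1,2)
def z(o,s,P): return (np.array(P,float)+.5)/s-.5+np.array(o)
E
python3 - <<'E'
from h import *
lid=[[.15,.13,.148],[.15,-.13,.148],[-.15,-.13,.148],[-.15,.13,.148],[0,.15,.043]]
ot=("top",lid,np.vstack([z((275,140),5,[[83,157],[583,57]]),z((280,200),5,[[710,340],[180,455]]),z((275,140),5,[[112,481]])]))
os=("scene",lid,z((230,130),3.75,[[325,287],[65,190],[260,52],[495,122],[437,302]]))
for o in([ot],[os],[ot,os]):
    p,r=fit(o,[.4,0,0]);print("unit",p.round(4));print(r.round(1).tolist())
jb=[[.083,.04,.008],[.083,-.04,.008],[-.112,.04,.008],[-.112,-.04,.008],[.06,0,.03]]
# jack +x ~ world -y => jack +y ~ world +x (up in image)
ot=("top",jb,z((120,190),5,[[597,80],[617,215],[258,135],[270,275],[565,150]]))
os=("scene",jb[:4],z((360,205),5,[[48,265],[110,185],[362,405],[412,320]]))
for o in([ot],[os],[ot,os]):
    p,r=fit(o,[.4,.4,-1.5]);print("jack",p.round(4));print(r.round(1).tolist())
E
```

```text
unit [ 0.5005 -0.0557  0.118 ]
[[-0.3, -0.1], [0.2, -0.5], [0.5, 0.3], [-0.1, 0.3], [-0.3, -0.2]]
unit [ 0.4983 -0.0534  0.1222]
[[0.2, 0.0], [-1.3, 0.2], [-0.0, -0.6], [1.2, -1.0], [-0.1, 0.4]]
unit [ 0.4999 -0.055   0.1194]
[[-0.6, 0.3], [-0.2, -0.3], [0.3, 0.5], [-0.3, 0.7], [-0.5, 0.1], [-0.8, 0.1], [-2.0, 0.1], [-0.5, -0.6], [0.6, -0.9], [-0.9, 0.6]]
jack [ 0.5403  0.3272 -1.4943]
[[0.8, -0.4], [0.5, 0.6], [-0.4, -0.1], [-0.1, 0.2], [-0.7, -0.3]]
jack [ 0.5387  0.3283 -1.5185]
[[-1.0, -1.1], [-0.6, -0.1], [0.4, 0.8], [1.2, -0.1]]
jack [ 0.54    0.3275 -1.4999]
[[0.8, -0.1], [0.3, 0.8], [-0.4, -0.2], [-0.3, 0.1], [-0.8, -0.1], [-1.5, -0.5], [-1.5, 0.2], [0.5, 0.6], [0.7, -0.5]]
```

```bash
cat >> h.py <<'E'
U=np.array([.5,-.055,.119])
def down(th):  # tool y down, tool z at heading th
    zc=np.array([np.cos(th),np.sin(th),0]); y=np.array([0,0,-1.]); return np.c_[np.cross(y,zc),y,zc]
def go(target,R=None):
    s=ctrl.get_state(); R0=Ro.from_rotvec(s["tool_rot"]).as_matrix()
    if R is None:R=R0
    print("pos",s["position"].round(4),"F",s["ft_force"].round(1),"grip",round(s["grip_width"],3),"t",round(s["time"],2))
    print("turn",Ro.from_matrix(R0.T@R).as_rotvec().round(3),"shift in target frame mm",(1000*R.T@(np.array(target)-s["position"])).round(1))
E
python3 - <<'E'
from h import *
s=ctrl.get_state();R=Ro.from_rotvec(s["tool_rot"]).as_matrix();print(R.round(3))
piv=W(U,[.134,-.1405,.112])[0];print("pivot",piv)
top=z((275,140),5,[[668,38]]);sc=z((230,130),3.75,[[42,103]])
for q in np.arange(1.2,1.76,.1):
    T=W(U,[.134-.099*np.cos(q),-.157,.112+.099*np.sin(q)])
    print(round(q,2),T.round(3),(proj("top",T)-top).round(1),(proj("scene",T)-sc).round(1))
for a in(.119,.119+np.pi): 
    go(T[0],down(a))
E
```

```text
[[ 0.91  -0.001  0.415]
 [-0.415 -0.001  0.91 ]
 [ 0.    -1.    -0.001]]
pivot [ 0.6497324  -0.17859797  0.112     ]
1.2 [[ 0.616 -0.199  0.204]] [[ 3.5 14.2]] [[ 6.3 -1.5]]
1.3 [[ 0.625 -0.198  0.207]] [[ 2.8 10.1]] [[ 4.3 -1.2]]
1.4 [[ 0.635 -0.197  0.21 ]] [[1.9 6. ]] [[ 2.2 -0.5]]
1.5 [[ 0.645 -0.196  0.211]] [[1. 2.]] [[0.  0.5]]
1.6 [[ 0.655 -0.195  0.211]] [[-0.1 -1.9]] [[-2.1  1.7]]
1.7 [[ 0.664 -0.193  0.21 ]] [[-1.2 -5.7]] [[-4.2  3.3]]
pos [0.2696 0.591  0.2217] F [ 0.4 -0.4  0.3] grip 0.997 t 0.15
turn [1.000e-03 1.024e+00 1.000e-03] shift in target frame mm [825.8  11.5 298.9]
pos [0.2696 0.591  0.2217] F [ 0.4 -0.4  0.3] grip 0.997 t 0.15
turn [ 1.000e-03 -2.118e+00 -1.000e-03] shift in target frame mm [-825.8   11.5 -298.9]
```

play_rows(translation=[[0,-8,0],[0,-8,0],[0,-8,0],[0,-8,0],[0,-8,0],[0,-8,0],[0,-8,0],[0,-8,0],[0,-8,0],[0,-8,0]], turn=[[0,0.1024,0],[0,0.1024,0],[0,0.1024,0],[0,0.1024,0],[0,0.1024,0],[0,0.1024,0],[0,0.1024,0],[0,0.1024,0],[0,0.1024,0],[0,0.1024,0]], fingers=[-1,-1,-1,-1,-1,-1,-1,-1,-1,-1])

```text
time: 0.98
position: [0.2695, 0.5912, 0.3025]
tool_rot: [-1.262, 1.125, -1.125]
ft_force: [0.9, -0.3, -0.6]
grip_width: 0.327
```

```bash
python3 - <<'E'
from h import *
T=W(U,[.185,-.165,.30])[0];print(T);go(T,down(.119));go(T)
E
```

```text
[ 0.70328034 -0.19687002  0.3       ]
pos [0.2695 0.5912 0.3025] F [ 0.9 -0.3 -0.6] grip 0.327 t 0.98
turn [ 0.    -0.005  0.001] shift in target frame mm [834.    2.5 337.1]
pos [0.2695 0.5912 0.3025] F [ 0.9 -0.3 -0.6] grip 0.327 t 0.98
turn [0. 0. 0.] shift in target frame mm [832.3   2.9 341.3]
```

play_rows(translation=[[33,0,16],[33,0,16],[33,0,16],[33,0,16],[33,0,16],[33,0,16],[33,0,16],[33,0,16],[33,0,16],[33,0,16]], turn=[[0,0,0],[0,0,0],[0,0,0],[0,0,0],[0,0,0],[0,0,0],[0,0,0],[0,0,0],[0,0,0],[0,0,0]], fingers=[-1,-1,-1,-1,-1,-1,-1,-1,-1,-1])

```text
time: 1.82
position: [0.4683, 0.281, 0.3025]
tool_rot: [-1.263, 1.121, -1.121]
ft_force: [-0.2, -0.5, 0.4]
grip_width: 0.002
```

play_rows(translation=[[35,0,16],[35,0,16],[35,0,16],[35,0,16],[35,0,16],[35,0,16],[35,0,16],[35,0,16],[35,0,16],[35,0,16]], turn=[[0,0,0],[0,0,0],[0,0,0],[0,0,0],[0,0,0],[0,0,0],[0,0,0],[0,0,0],[0,0,0],[0,0,0]], fingers=[-1,-1,-1,-1,-1,-1,-1,-1,-1,-1])

```text
time: 2.65
position: [0.6688, -0.0471, 0.3023]
tool_rot: [-1.263, 1.121, -1.12]
ft_force: [1.0, 1.1, 0.5]
grip_width: 0.005
```

```bash
python3 - <<'E'
from h import *
T=W(U,[.185,-.165,.20])[0];go(T,down(.119))
E
```

```text
pos [ 0.6688 -0.0471  0.3023] F [1.  1.1 0.5] grip 0.005 t 2.65
turn [ 0.     0.001 -0.   ] shift in target frame mm [152.8 102.3  16.5]
```

Now sideways, then down to z=0.20.

play_rows(translation=[[38,0,4],[38,0,4],[38,0,4],[38,0,4],[0,20,0],[0,20,0],[0,20,0],[0,20,0],[0,22,0],[0,0,0]], turn=[[0,0,0],[0,0,0],[0,0,0],[0,0,0],[0,0,0],[0,0,0],[0,0,0],[0,0,0],[0,0,0],[0,0,0]], fingers=[-1,-1,-1,-1,-1,-1,-1,-1,-1,-1])

```text
time: 3.48
position: [0.6996, -0.1935, 0.1947]
tool_rot: [-1.267, 1.129, -1.115]
ft_force: [-0.1, 0.3, -0.8]
grip_width: 0.008
```

```bash
python3 - <<'E'
from h import *
T=W(U,[.185,-.165,.20])[0];go(T,down(.119))
w=ctrl.camera_info("wrist")
a=ctrl.get_image("wrist");cv2.imwrite("pics/w1.png",a)
b=ctrl.get_image("scene");cv2.imwrite("pics/s1.png",cv2.resize(b[80:290,200:420],None,fx=2.8,fy=2.8,interpolation=cv2.INTER_CUBIC))
s=ctrl.get_state();print(proj("scene",s["position"]),proj(w,s["position"]),proj(w,W(U,[.134,-.157,.211])))
E
```

```text
pos [ 0.6996 -0.1935  0.1947] F [-0.1  0.3 -0.8] grip 0.008 t 3.48
turn [ 0.008 -0.    -0.003] shift in target frame mm [ 3.8 -5.3  3.3]
[[227.48712013 168.13018669]] [[325.26333564 257.4906461 ]] [[214.08991382 256.40394046]]
```

View pics/w1.png

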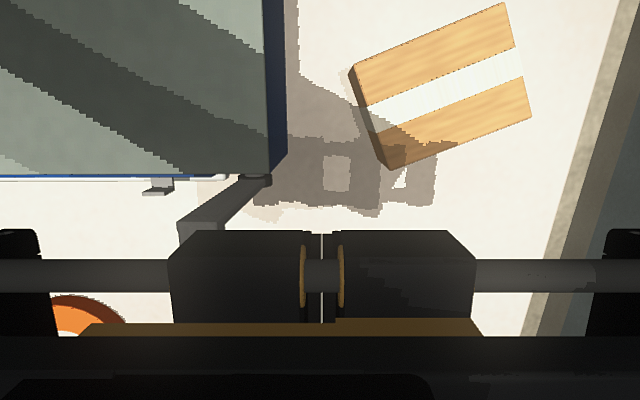

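View pics/s1.png

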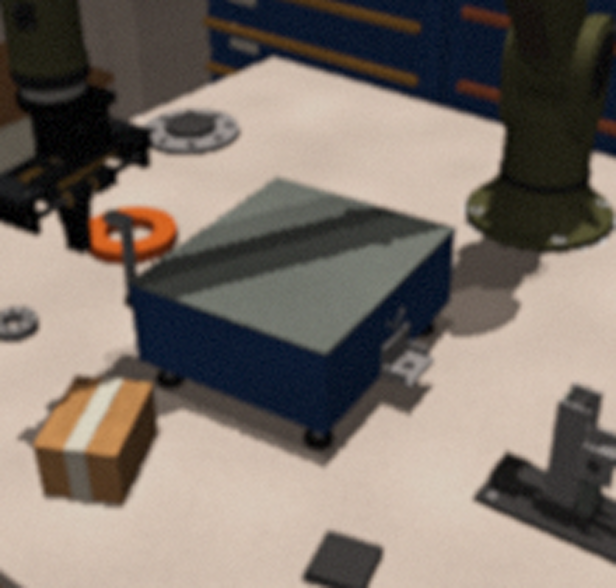

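```bash
python3 - <<'E'
from h import *
P=np.array([.1817,.1947])
qs=np.r_[1.55,np.linspace(1.5,0,19)]
s=np.interp(qs,[0,.35,.8,1.57],[.015,.005,0,-.008])
X=.134-(.099+s)*np.cos(qs)+.009*np.sin(qs)+.015
Z=.112+(.099+s)*np.sin(qs)+.009*np.cos(qs)
pts=np.c_[X,Z];print(pts.round(4)[[0,5,10,-1]])
d=np.diff(np.vstack([P,pts]),axis=0)*1000
print([(0,round(-b,1),round(a,1)) for a,b in d])
E
```

```text
[[0.1561 0.2034]
 [0.1198 0.2031]
 [0.0823 0.1864]
 [0.035  0.121 ]]
[(0, np.float64(-8.7), np.float64(-25.6)), (0, np.float64(-0.8), np.float64(-4.6)), (0, np.float64(-0.7), np.float64(-7.8)), (0, np.float64(-0.1), np.float64(-7.9)), (0, np.float64(0.6), np.float64(-8.0)), (0, np.float64(1.3), np.float64(-8.0)), (0, np.float64(2.0), np.float64(-7.9)), (0, np.float64(2.7), np.float64(-7.8)), (0, np.float64(3.3), np.float64(-7.6)), (0, np.float64(4.0), np.float64(-7.3)), (0, np.float64(4.6), np.float64(-7.0)), (0, np.float64(5.2), np.float64(-6.7)), (0, np.float64(5.8), np.float64(-6.3)), (0, np.float64(6.4), np.float64(-5.8)), (0, np.float64(6.9), np.float64(-5.3)), (0, np.float64(7.3), np.float64(-5.0)), (0, np.float64(7.5), np.float64(-5.5)), (0, np.float64(8.2), np.float64(-4.9)), (0, np.float64(8.7), np.float64(-4.3)), (0, np.float64(9.3), np.float64(-3.5))]
```

```bash
python3 - <<'E'
from h import *
T=W(U,[.185,-.165,.20])[0];go(T,down(.119))
E
```

```text
pos [ 0.7017 -0.1943  0.1998] F [-0.  -0.8 -0.1] grip 0.006 t 3.58
turn [ 0.002  0.    -0.001] shift in target frame mm [ 2.7 -0.2  1.3]
```

play_rows(translation=[[2,-3.6,-14],[0,0,-14],[0,-0.8,-5],[0,-0.7,-8],[0,-0.1,-8],[0,0.6,-8],[0,1.3,-8],[0,2,-8],[0,2.7,-8],[0,3.3,-7.5]], turn=[[0,0,0],[0,0,0],[0,0,0],[0,0,0],[0,0,0],[0,0,0],[0,0,0],[0,0,0],[0,0,0],[0,0,0]], fingers=[-1,-1,-1,-1,-1,-1,-1,-1,-1,-1])

```text
time: 4.42
position: [0.6136, -0.2071, 0.1955]
tool_rot: [-1.263, 1.121, -1.121]
ft_force: [1.4, 0.2, 0.5]
grip_width: 0.004
```

```bash
python3 - <<'E'
from h import *
b=ctrl.get_image("scene");cv2.imwrite("pics/s2.png",cv2.resize(b[80:290,200:420],None,fx=2.8,fy=2.8,interpolation=cv2.INTER_CUBIC))
a=ctrl.get_image("wrist");cv2.imwrite("pics/w2.png",a)
go(W(U,[.082,-.165,.188])[0],down(.119))
E
```

```text
pos [ 0.6125 -0.2074  0.195 ] F [0.2 0.8 0.1] grip 0.009 t 4.52
turn [ 0.002 -0.001 -0.001] shift in target frame mm [  0.4   7.  -11.6]
```

View pics/s2.png

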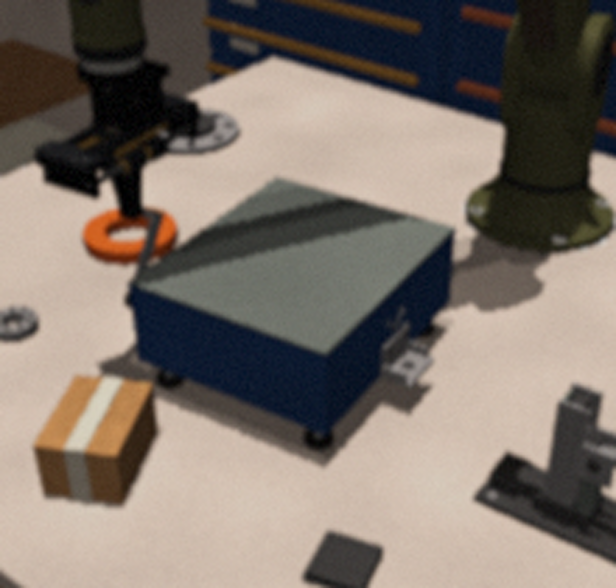

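View pics/w2.png

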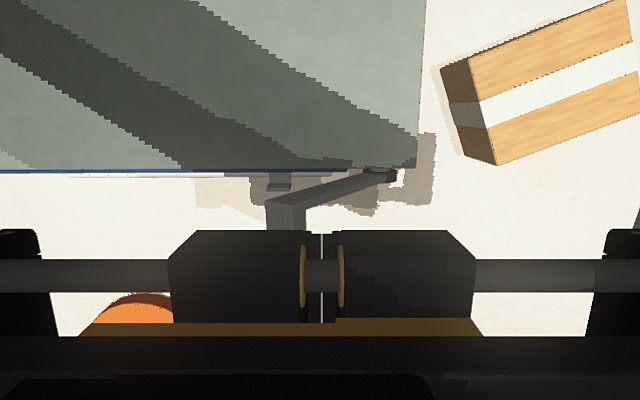

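play_rows(translation=[[0,4,-7],[0,4.6,-7],[0,5.2,-6.5],[0,5.8,-6],[0,6.4,-5.5],[0,6.9,-5.3],[0,7.3,-5],[0,7.5,-5],[0,8.2,-4.5],[0,8.7,-4]], turn=[[0,0,0],[0,0,0],[0,0,0],[0,0,0],[0,0,0],[0,0,0],[0,0,0],[0,0,0],[0,0,0],[0,0,0]], fingers=[-1,-1,-1,-1,-1,-1,-1,-1,-1,-1])

```text
time: 5.35
position: [0.5585, -0.214, 0.1305]
tool_rot: [-1.263, 1.121, -1.121]
ft_force: [0.7, -0.6, 0.9]
grip_width: 0.006
```

```bash
python3 - <<'E'
from h import *
a=ctrl.get_image("wrist");cv2.imwrite("pics/w3.png",a)
go(W(U,[.035,-.165,.121])[0],down(.119))
E
```

```text
pos [ 0.5566 -0.2139  0.1285] F [-1.   0.5 -0.7] grip 0.003 t 5.4
turn [ 0.004 -0.001 -0.001] shift in target frame mm [ 0.5  7.5 -2.3]
```

View pics/w3.png

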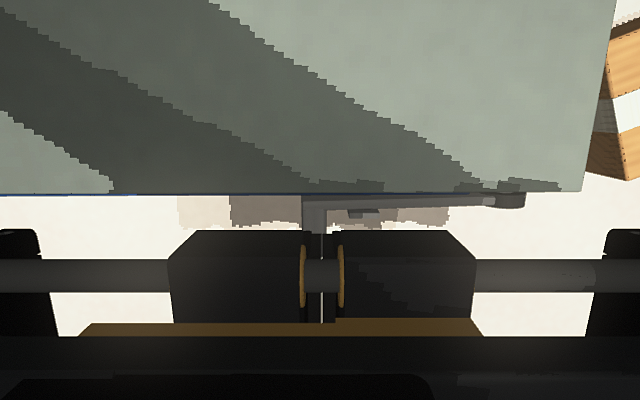

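Bar is nearly level over the hook (350,213). Finish pressing down slowly, watching force.

play_rows(translation=[[0,3,-1],[0,2.5,-1],[0,1,0],[0,1,0],[0,0.5,0],[0,0.5,0],[0,0.5,0],[0,0,0],[0,0,0],[0,0,0]], turn=[[0,0,0],[0,0,0],[0,0,0],[0,0,0],[0,0,0],[0,0,0],[0,0,0],[0,0,0],[0,0,0],[0,0,0]], fingers=[-1,-1,-1,-1,-1,-1,-1,-1,-1,-1])

```text
time: 6.23
position: [0.5572, -0.2141, 0.1223]
tool_rot: [-1.263, 1.121, -1.121]
ft_force: [0.4, -0.6, -0.5]
grip_width: 0.008
```

play_rows(translation=[[0,0.7,0],[0,0.7,0],[0,0.7,0],[0,0.7,0],[0,0,0],[0,0,0],[0,0,0],[0,0,0],[0,0,0],[0,0,0]], turn=[[0,0,0],[0,0,0],[0,0,0],[0,0,0],[0,0,0],[0,0,0],[0,0,0],[0,0,0],[0,0,0],[0,0,0]], fingers=[-1,-1,-1,-1,-1,-1,-1,-1,-1,-1])

```text
time: 7.07
position: [0.5572, -0.2142, 0.1212]
tool_rot: [-1.262, 1.121, -1.121]
ft_force: [-3.6, 1.0, 9.7]
grip_width: 0.008
```

```bash
python3 - <<'E'
from h import *
b=ctrl.get_image("scene");cv2.imwrite("pics/s3.png",cv2.resize(b[80:290,200:420],None,fx=2.8,fy=2.8,interpolation=cv2.INTER_CUBIC))
a=ctrl.get_image("wrist");cv2.imwrite("pics/w4.png",a)
go(W(U,[.035,-.165,.121])[0],down(.119))
E
```

```text
pos [ 0.5572 -0.2142  0.1212] F [-3.6  1.4 10.9] grip 0.006 t 7.17
turn [-0.001 -0.    -0.001] shift in target frame mm [ 0.1  0.2 -2.9]
```

View pics/w4.png

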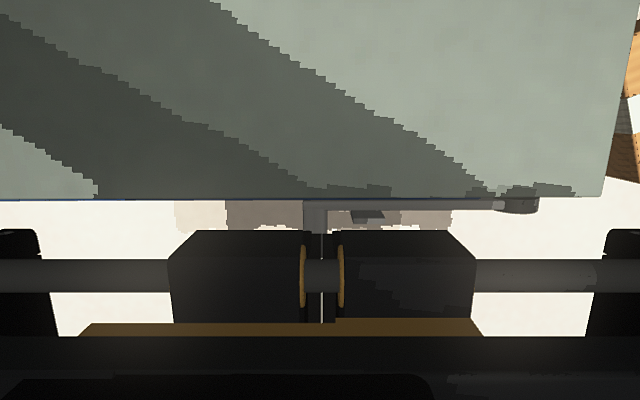

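play_rows(translation=[[0,-10,0],[0,-25,0],[0,-35,0],[0,-35,0],[0,-35,0],[-30,-35,0],[-38,0,0],[-38,0,0],[-38,0,0],[-38,0,0]], turn=[[0,0,0],[0,0,0],[0,0,0],[0,0,0],[0,0,0],[0,0.048,0],[0,0,0],[0,0,0],[0,0,0],[0,0,0]], fingers=[-1,-1,-1,-1,-1,0.5,1,1,1,1])

```text
time: 8.0
position: [0.5428, -0.0341, 0.2918]
tool_rot: [-1.24, 1.156, -1.158]
ft_force: [0.7, 0.0, -0.4]
grip_width: 0.299
```

```bash
python3 - <<'E'
from h import *
b=ctrl.get_image("scene");cv2.imwrite("pics/s4.png",cv2.resize(b[80:290,200:420],None,fx=2.8,fy=2.8,interpolation=cv2.INTER_CUBIC))
b=ctrl.get_image("top");cv2.imwrite("pics/t4.png",cv2.resize(b[130:300,275:475],None,fx=3.5,fy=3.5,interpolation=cv2.INTER_CUBIC))
go([.54,.3275,.3],down(.0708))
E
```

```text
pos [ 0.543  -0.0268  0.2911] F [ 0.2 -0.  -0.4] grip 0.391 t 8.1
turn [-0.     0.012 -0.004] shift in target frame mm [-353.6   -8.9   22.1]
```

View pics/t4.png

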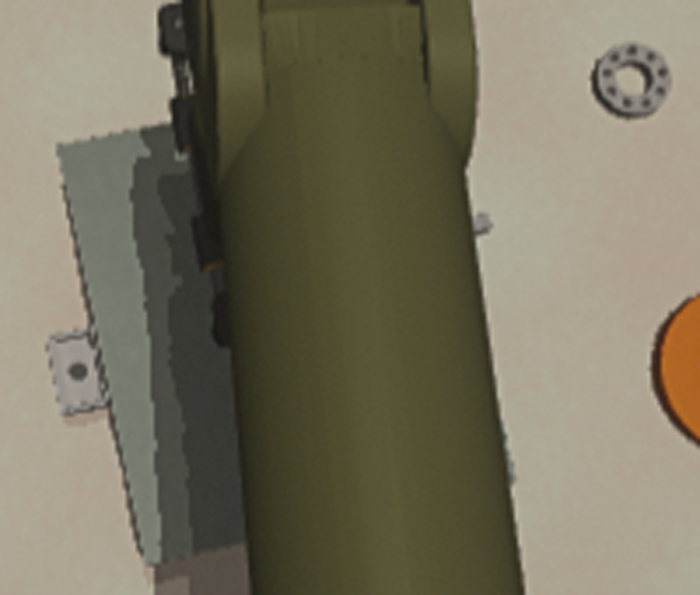

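play_rows(translation=[[-36,0,2.2],[-36,0,2.2],[-36,0,2.2],[-36,0,2.2],[-36,0,2.2],[-36,0,2.2],[-36,0,2.2],[-36,0,2.2],[-36,0,2.2],[-30,0,2.2]], turn=[[0,0.012,0],[0,0,0],[0,0,0],[0,0,0],[0,0,0],[0,0,0],[0,0,0],[0,0,0],[0,0,0],[0,0,0]], fingers=[1,1,1,1,1,1,1,1,1,1])

```text
time: 8.93
position: [0.5433, 0.3217, 0.2911]
tool_rot: [-1.237, 1.165, -1.164]
ft_force: [-0.0, -0.7, -0.2]
grip_width: 0.994
```

```bash
python3 - <<'E'
from h import *
b=ctrl.get_image("top");cv2.imwrite("pics/t5.png",cv2.resize(b[130:300,275:475],None,fx=3.5,fy=3.5,interpolation=cv2.INTER_CUBIC))
b=ctrl.get_image("scene");cv2.imwrite("pics/s5.png",cv2.resize(b[80:290,200:420],None,fx=2.8,fy=2.8,interpolation=cv2.INTER_CUBIC))
go([.54,.3275,.2],down(.0708))
w=ctrl.camera_info("wrist");a=ctrl.get_image("wrist");cv2.imwrite("pics/w5.png",a)
np.savez("w5.npz",**w)
J=[.54,.3275,-1.5]
print(proj(w,W(J,[[.016,.018,.151],[.016,-.018,.151],[-.016,.018,.151],[-.016,-.018,.151],[.083,.04,.008],[.083,-.04,.008],[-.112,.04,.008],[-.112,-.04,.008]])).round(0).tolist())
E
```

```text
pos [0.5415 0.3261 0.2899] F [ 0.6  0.5 -0.7] grip 0.994 t 9.03
turn [ 0.002 -0.002 -0.002] shift in target frame mm [-1.5 89.9 -1.4]
[[340.0, 205.0], [300.0, 206.0], [341.0, 170.0], [299.0, 170.0], [351.0, 226.0], [291.0, 226.0], [354.0, 70.0], [287.0, 70.0]]
```

View pics/t5.png

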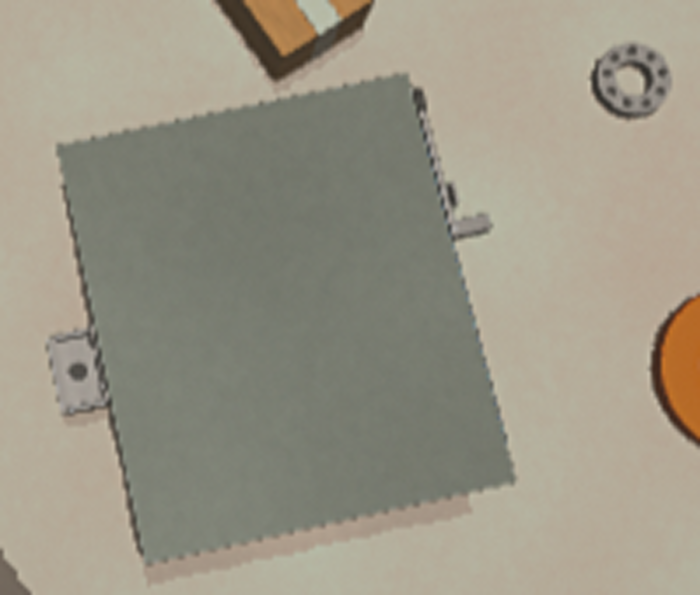

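View pics/w5.png

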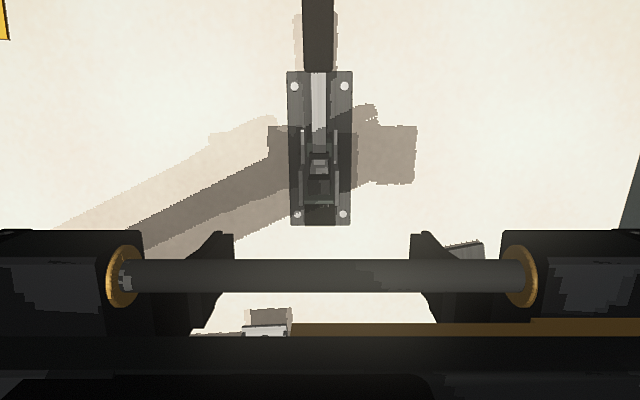

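View pics/s5.png

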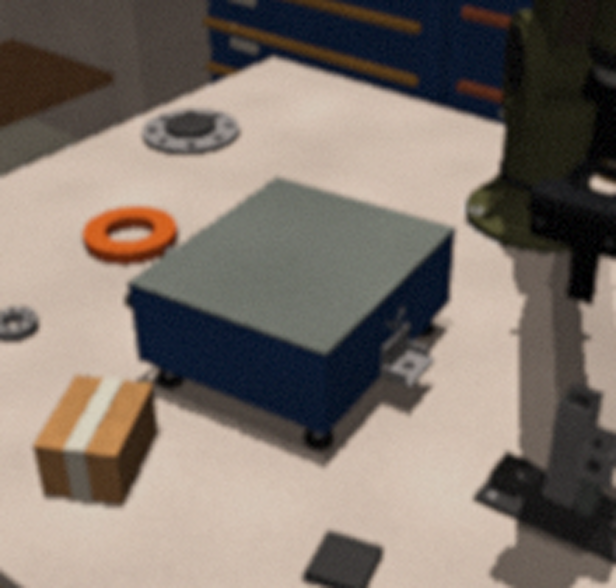

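play_rows(translation=[[-1.5,20,-1.4],[0,20,0],[0,20,0],[0,20,0],[0,20,0],[0,20,0],[0,20,0],[0,17,0],[0,15,0],[0,5,0]], turn=[[0,0,0],[0,0,0],[0,0,0],[0,0,0],[0,0,0],[0,0,0],[0,0,0],[0,0,0],[0,0,0],[0,0,0]], fingers=[1,1,1,1,1,1,1,1,1,1])

```text
time: 9.92
position: [0.5418, 0.3175, 0.1118]
tool_rot: [-1.24, 1.168, -1.168]
ft_force: [-0.6, -0.6, -0.4]
grip_width: 1.003
```

play_rows(translation=[[0,0,0],[0,0,0],[0,0,0],[0,0,0],[0,0,0],[0,0,0],[0,0,0],[0,0,0],[0,0,0],[0,0,0]], turn=[[0,0,0],[0,0,0],[0,0,0],[0,0,0],[0,0,0],[0,0,0],[0,0,0],[0,0,0],[0,0,0],[0,0,0]], fingers=[-1,-1,-1,-1,-1,-1,-1,-1,-1,-1], grip_force=40)

```text
time: 10.75
position: [0.5406, 0.3206, 0.1142]
tool_rot: [-1.24, 1.167, -1.164]
ft_force: [-5.8, -2.3, 4.6]
grip_width: 0.41
```

```bash
python3 - <<'E'
from h import *
go([.54,.3275,.113],down(.0708))
E
```

```text
pos [0.5406 0.3206 0.1142] F [-5.8 -2.3  4.6] grip 0.41 t 10.75
turn [ 0.003 -0.011  0.001] shift in target frame mm [-6.9  1.2 -0.1]
```

play_rows(translation=[[0,0,0],[0,0,0],[0,0,0],[-3.5,0,0],[-3.5,0,0],[0,0,0],[0,0,0],[0,0,0],[0,0,0],[0,0,0]], turn=[[0,0,0],[0,0,0],[0,0,0],[0,0,0],[0,0,0],[0,0,0],[0,0,0],[0,0,0],[0,0,0],[0,0,0]], fingers=[0.3,0.3,0.3,0.3,0.3,-1,-1,-1,-1,-1], grip_force=55)

```text
time: 11.58
position: [0.5404, 0.3275, 0.1141]
tool_rot: [-1.239, 1.167, -1.164]
ft_force: [-5.2, -1.0, 2.8]
grip_width: 0.408
```

```bash
python3 - <<'E'
from h import *
go([.54,.3275,.113],down(.0708))
E
```

```text
pos [0.5404 0.3275 0.1141] F [-5.2 -1.   2.8] grip 0.408 t 11.58
turn [ 0.003 -0.011  0.   ] shift in target frame mm [-0.1  1.1 -0.4]
```

```bash
python3 - <<'E'
from h import *
lug=W(U,[0,.15,.037])[0];d=W([0,0,.119],[0,-1,0])[0]
J=lug-.06*d;print(lug,J);np.save("J.npy",J)
go(np.r_[(J-.07*d)[:2],.127],down(.119))
E
```

```text
[0.4821921  0.09393918 0.037     ] [0.47506894 0.15351485 0.037     ]
pos [0.5404 0.3275 0.1141] F [-5.2 -1.   2.8] grip 0.408 t 11.58
turn [ 0.003 -0.059  0.   ] shift in target frame mm [ 95.  -12.9 -85.5]
```

play_rows(translation=[[0,-5,0],[0,-5,0],[0,-5,0],[0,0,0],[0,0,0],[0,0,0],[0,0,0],[0,0,0],[0,0,0],[0,0,0]], turn=[[0,0,0],[0,0,0],[0,0,0],[0,-0.01,0],[0,-0.01,0],[0,-0.01,0],[0,-0.01,0],[0,-0.01,0],[0,-0.01,0],[0,0,0]], fingers=[-1,-1,-1,-1,-1,-1,-1,-1,-1,-1])

```text
time: 12.42
position: [0.5418, 0.3274, 0.129]
tool_rot: [-1.264, 1.121, -1.121]
ft_force: [-0.0, -0.3, -9.2]
grip_width: 0.411
```

```bash
python3 - <<'E'
from h import *
J=np.load("J.npy");d=W([0,0,.119],[0,-1,0])[0]
a=ctrl.get_image("scene");cv2.imwrite("pics/s6.png",cv2.resize(a[130:310,330:510],None,fx=3.3,fy=3.3,interpolation=cv2.INTER_CUBIC))
go(np.r_[(J-.07*d)[:2],.127],down(.119))
E
```

```text
pos [0.5418 0.3275 0.129 ] F [-0.   0.4 -9.4] grip 0.403 t 12.47
turn [0. 0. 0.] shift in target frame mm [ 94.8   2.  -86.9]
```

View pics/s6.png

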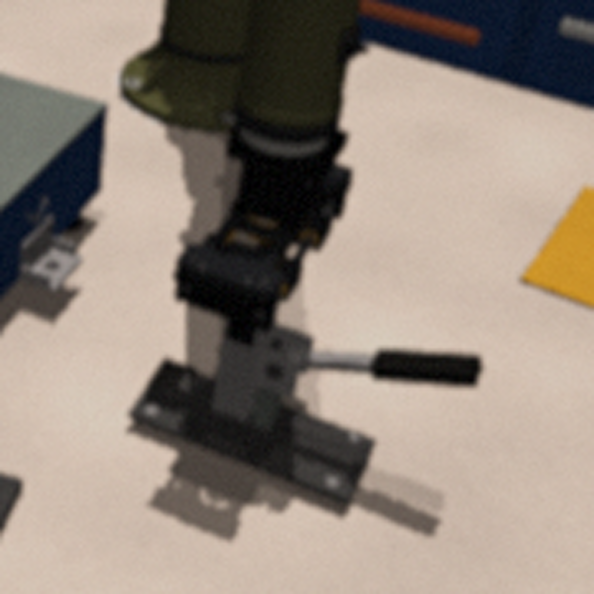

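play_rows(translation=[[6,0,-5],[12,0,-11],[14,0,-13],[15,0,-14],[15,0,-14],[13,0,-12],[11,0,-10],[6,0,-5.5],[2.8,0,-2.4],[0,0,0]], turn=[[0,0,0],[0,0,0],[0,0,0],[0,0,0],[0,0,0],[0,0,0],[0,0,0],[0,0,0],[0,0,0],[0,0,0]], fingers=[-1,-1,-1,-1,-1,-1,-1,-1,-1,-1])

```text
time: 13.3
position: [0.4667, 0.2225, 0.1295]
tool_rot: [-1.262, 1.122, -1.122]
ft_force: [-0.2, -0.7, -8.6]
grip_width: 0.406
```

```bash
python3 - <<'E'
from h import *
J=np.load("J.npy");d=W([0,0,.119],[0,-1,0])[0]
a=ctrl.get_image("scene");cv2.imwrite("pics/s7.png",cv2.resize(a[130:310,290:470],None,fx=3.3,fy=3.3,interpolation=cv2.INTER_CUBIC))
w=ctrl.camera_info("wrist");a=ctrl.get_image("wrist");cv2.imwrite("pics/w7.png",a);np.savez("w7.npz",**w)
a=ctrl.get_image("top");cv2.imwrite("pics/t7.png",cv2.resize(a[180:290,180:330],None,fx=5,fy=5,interpolation=cv2.INTER_CUBIC))
go(np.r_[(J-.07*d)[:2],.114],down(.119))
E
```

```text
pos [0.4674 0.2242 0.1295] F [  0.7  -0.6 -10.6] grip 0.407 t 13.45
turn [-0.001  0.001 -0.001] shift in target frame mm [ 1.  15.5 -0.8]
```

View pics/s7.png

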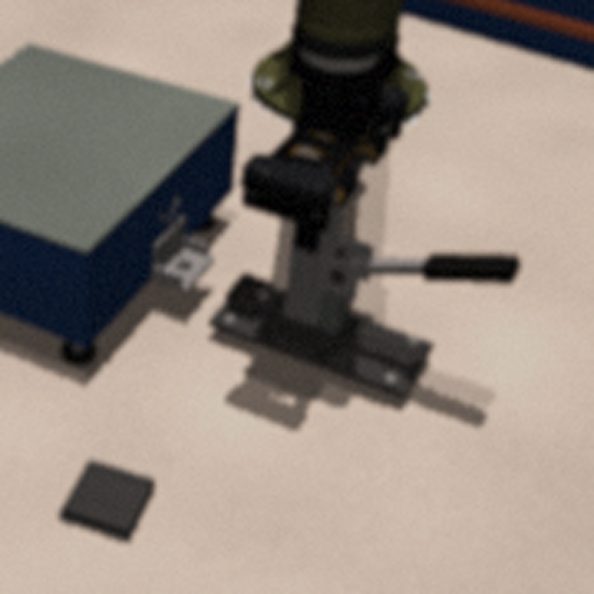

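View pics/t7.png

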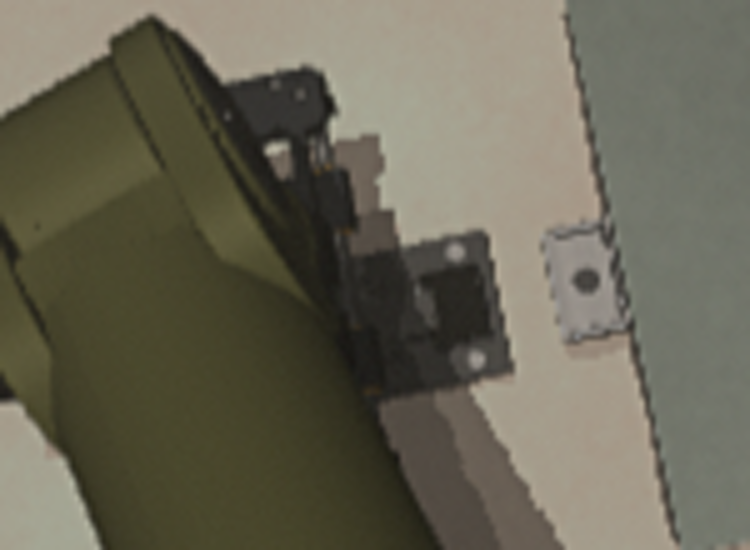

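View pics/w7.png

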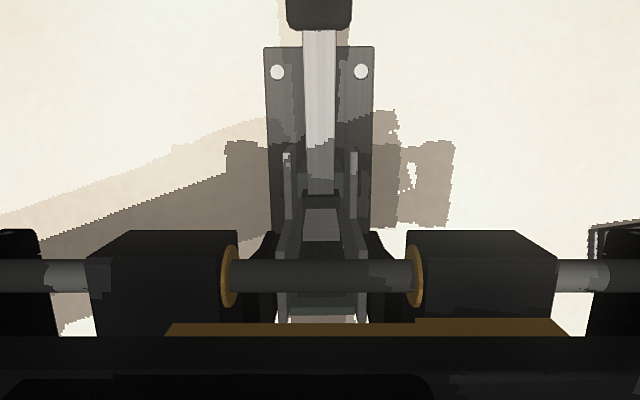

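```bash
python3 - <<'E'
from h import *
obs=z((180,180),5,[[488,232],[512,370],[463,303]])
J=[.4674,.2242,.119-np.pi/2]
print((proj("top",W(J,[[.083,.04,.023],[.083,-.04,.023],[.06,0,.045]]))-obs).round(2))
print("lug",(proj("top",W(U,[[0,.15,.043],[.03,.17,.043],[-.03,.17,.043]]))-z((180,180),5,[[587,280],[543,235],[567,343]])).round(2))
w=dict(np.load("w7.npz"));print(proj(w,W(J,[[-.112,.04,.023],[-.112,-.04,.023],[-.112,.04,.008],[-.112,-.04,.008]])).round(1))
E
```

```text
[[-0.41 -0.24]
 [ 0.31  0.86]
 [-1.83  0.75]]
lug [[-0.49  0.23]
 [-1.14 -0.1 ]
 [-1.62  0.16]]
[[377.7  43.9]
 [264.6  44. ]
 [374.6  47.5]
 [267.7  47.6]]
```

play_rows(translation=[[0,4,-0.8],[0,4,0],[0,4,0],[0,1,0],[0,0,0],[6,0,0],[8,0,0],[8,0,0],[5,0,0],[0,0,0]], turn=[[0,0,0],[0,0,0],[0,0,0],[0,0,0],[0,0,0],[0,0,0],[0,0,0],[0,0,0],[0,0,0],[0,0,0]], fingers=[-1,-1,-1,-1,-1,-1,-1,-1,-1,-1])

```text
time: 14.28
position: [0.4698, 0.1935, 0.1163]
tool_rot: [-1.262, 1.123, -1.124]
ft_force: [0.3, -1.5, -9.7]
grip_width: 0.408
```

```bash
python3 - <<'E'
from h import *
J=np.load("J.npy")
a=ctrl.get_image("scene");cv2.imwrite("pics/s8.png",cv2.resize(a[150:290,300:460],None,fx=5,fy=4.28,interpolation=cv2.INTER_CUBIC))
go(np.r_[J[:2],.114],down(.119))
E
```

```text
pos [0.4696 0.1949 0.1163] F [-0.1  0.4 -9.4] grip 0.406 t 14.33
turn [-0.    -0.002 -0.   ] shift in target frame mm [41.7  2.3  0.5]
```

View pics/s8.png

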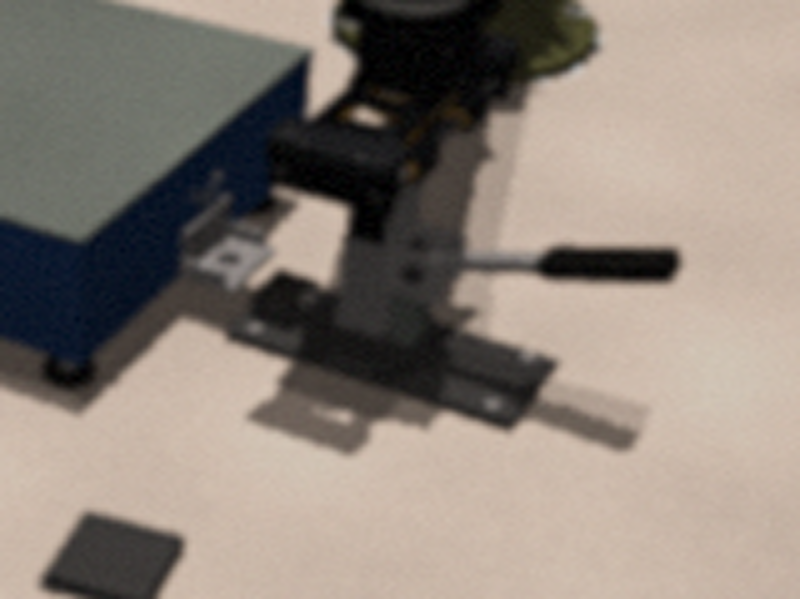

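play_rows(translation=[[4,0,0],[6,0,0],[6,0,0.5],[6,0,0],[6,0,0],[6,0,0],[5,0,0],[2.5,0,0],[0,0,0],[0,0,0]], turn=[[0,0,0],[0,0,0],[0,0,0],[0,0,0],[0,0,0],[0,0,0],[0,0,0],[0,0,0],[0,0,0],[0,0,0]], fingers=[-1,-1,-1,-1,-1,-1,-1,-1,-1,-1])

```text
time: 15.17
position: [0.4747, 0.1551, 0.1162]
tool_rot: [-1.263, 1.121, -1.121]
ft_force: [-0.2, 1.3, -9.9]
grip_width: 0.408
```

```bash
python3 - <<'E'
from h import *
J=np.load("J.npy")
a=ctrl.get_image("scene");cv2.imwrite("pics/s9.png",cv2.resize(a[150:290,300:460],None,fx=5,fy=4.28,interpolation=cv2.INTER_CUBIC))
go(np.r_[J[:2],.114],down(.119))
E
```

```text
pos [0.4746 0.1554 0.1161] F [ 0.3 -0.2 -9.6] grip 0.409 t 15.22
turn [-0.     0.    -0.001] shift in target frame mm [1.9 2.1 0.3]
```

View pics/s9.png

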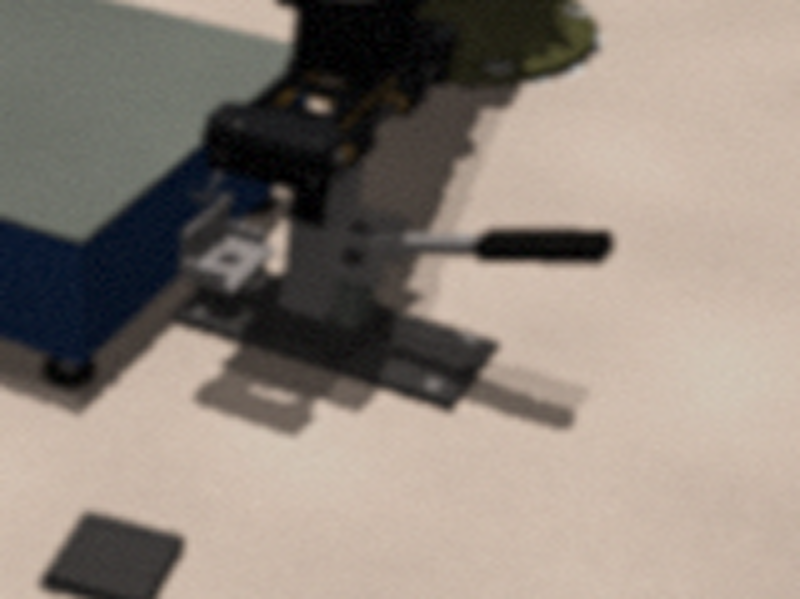

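Under the lug. Advance 1.9 mm, lower until bench contact.

play_rows(translation=[[2,0,0.3],[0,0,0],[0,0.7,0],[0,0.7,0],[0,0.7,0],[0,0.4,0],[0,0,0],[0,0,0],[0,0,0],[0,0,0]], turn=[[0,0,0],[0,0,0],[0,0,0],[0,0,0],[0,0,0],[0,0,0],[0,0,0],[0,0,0],[0,0,0],[0,0,0]], fingers=[-1,-1,-1,-1,-1,-1,-1,-1,-1,-1])

```text
time: 16.05
position: [0.4752, 0.1529, 0.1139]
tool_rot: [-1.263, 1.121, -1.121]
ft_force: [-1.9, -1.5, -4.3]
grip_width: 0.411
```

play_rows(translation=[[0,0,0],[0,0,0],[0,0,0],[0,0,0],[0,0,0],[0,-10,0],[0,-25,0],[0,-35,0],[0,-35,0],[0,-20,0]], turn=[[0,0,0],[0,0,0],[0,0,0],[0,0,0],[0,0,0],[0,0,0],[0,0,0],[0,0,0],[0,0,0],[0,0,0]], fingers=[0.6,0.6,0.6,0.6,0.6,0.6,0.6,0.6,0.3,-1], grip_force=30)

```text
time: 16.88
position: [0.4767, 0.1535, 0.2436]
tool_rot: [-1.257, 1.118, -1.122]
ft_force: [0.5, -1.2, -0.2]
grip_width: 0.721
```

play_rows(translation=[[-20,0,0],[-30,0,0],[-35,0,0],[-30,0,0],[-20,0,0],[-10,0,0],[0,0,0],[0,0,0],[0,0,0],[0,0,0]], turn=[[0,0,0],[0,0,0],[0,0,0],[0,0,0],[0,0,0],[0,0,0],[0,0,0],[0,0,0],[0,0,0],[0,0,0]], fingers=[-1,-1,-1,-1,-1,-1,-1,-1,-1,-1])

```text
time: 17.72
position: [0.4588, 0.295, 0.2389]
tool_rot: [-1.262, 1.123, -1.124]
ft_force: [-0.2, -0.2, -1.1]
grip_width: 0.023
```

```bash
python3 - <<'E'
from h import *
J=np.load("J.npy");d=W([0,0,.119],[0,-1,0])[0]
a=ctrl.get_image("scene");cv2.imwrite("pics/s10.png",cv2.resize(a[150:290,300:460],None,fx=5,fy=4.28,interpolation=cv2.INTER_CUBIC))
a=ctrl.get_image("top");cv2.imwrite("pics/t10.png",cv2.resize(a[180:290,180:330],None,fx=5,fy=5,interpolation=cv2.INTER_CUBIC))
w=ctrl.camera_info("wrist");a=ctrl.get_image("wrist");cv2.imwrite("pics/w10.png",a);np.savez("w10.npz",**w)
go(np.r_[(J-.152*d)[:2],.16],down(.119))
E
```

```text
pos [0.4584 0.2959 0.2389] F [-0.1  0.2  0.4] grip 0.005 t 17.87
turn [-0.    -0.002 -0.   ] shift in target frame mm [-8.7 78.9 -0.4]
```

View pics/s10.png

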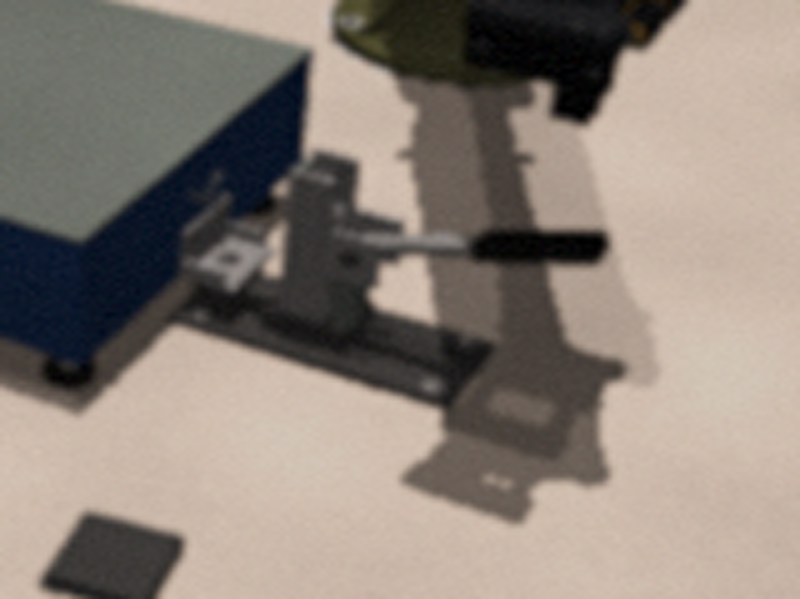

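View pics/t10.png

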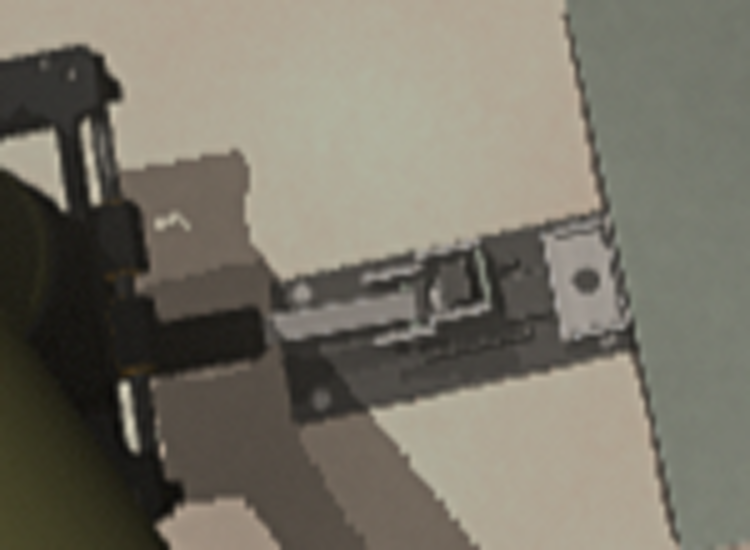

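View pics/w10.png

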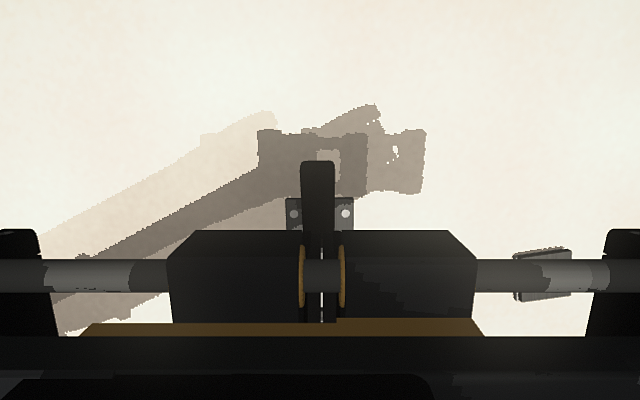

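```bash
python3 - <<'E'
from h import *
J=np.r_[np.load("J.npy")[:2],.119-np.pi/2]
obs=z((180,180),5,[[275,283],[296,423],[302,294],[320,400]])
o=("top",[[-.112,.04,.008],[-.112,-.04,.008],[.083,-.04,.008],[.083,.04,.008]],z((180,180),5,[[275,283],[296,423],[632,348],[602,215]]))
p,r=fit([o],J);print(J,p,r.round(1).tolist())
w=dict(np.load("w10.npz"));print(proj(w,W(J,[[-.112,.04,.008],[-.112,-.04,.008]])))
E
```

```text
[ 0.47506894  0.15351485 -1.45179633] [ 0.47531369  0.1555748  -1.44783968] [[-1.9, -0.1], [-1.2, 0.5], [1.4, 0.4], [1.5, -1.2]]
[[355.53608044 197.76223773]
 [286.1482538  197.99662012]]
```

play_rows(translation=[[-4,10,0],[-5,22,0],[0,25,0],[0,15,0],[0,7,0],[0,2,0],[0,0,0],[0,0,0],[0,0,0],[0,0,0]], turn=[[0,0,0],[0,0,0],[0,0,0],[0,0,0],[0,0,0],[0,0,0],[0,0,0],[0,0,0],[0,0,0],[0,0,0]], fingers=[-1,-1,-1,-1,-1,-1,-1,-1,-1,-1])

```text
time: 18.7
position: [0.4575, 0.3064, 0.1587]
tool_rot: [-1.261, 1.121, -1.121]
ft_force: [-0.5, 0.9, -0.6]
grip_width: 0.005
```

```bash
python3 - <<'E'
from h import *
J=np.load("J.npy");d=W([0,0,.119],[0,-1,0])[0]
go(np.r_[(J-.152*d)[:2],.145],down(.119))
a=ctrl.get_image("scene");cv2.imwrite("pics/s11.png",cv2.resize(a[150:290,300:460],None,fx=5,fy=4.28,interpolation=cv2.INTER_CUBIC))
E
```

```text
pos [0.4575 0.3064 0.1587] F [-0.5  0.9 -0.6] grip 0.005 t 18.7
turn [-0.002 -0.    -0.001] shift in target frame mm [ 1.8 13.7 -0.7]
```

View pics/s11.png

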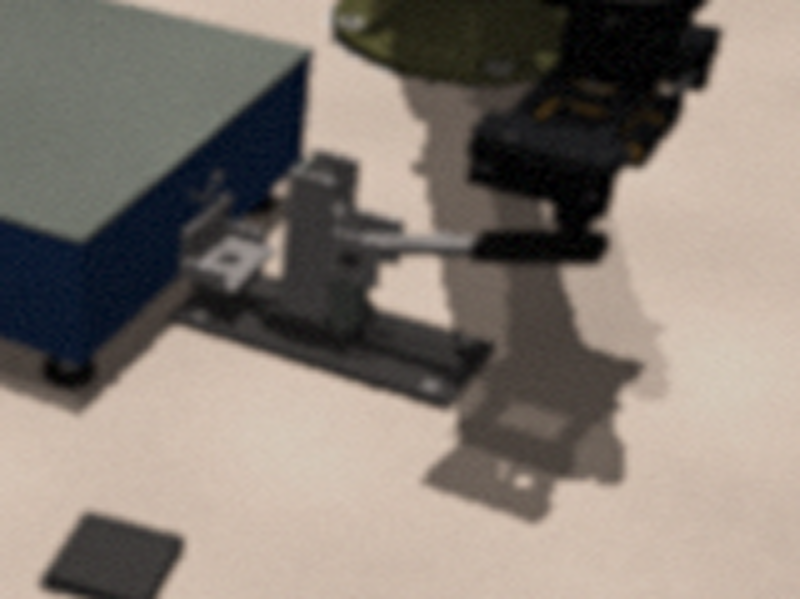

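play_rows(translation=[[0,10,0],[0,11,0],[-2,11,0],[-2,11,0],[-2,11,0],[-1,11,0],[0,11,0],[1,11,0],[1,11,0],[1,3,0]], turn=[[0,0,0],[0,0,0],[0,0,0],[0,0,0],[0,0,0],[0,0,0],[0,0,0],[0,0,0],[0,0,0],[0,0,0]], fingers=[-1,-1,-1,-1,-1,-1,-1,-1,-1,-1])

```text
time: 19.58
position: [0.4577, 0.3097, 0.0609]
tool_rot: [-1.262, 1.122, -1.122]
ft_force: [-12.1, -8.6, 50.4]
grip_width: 0.005
```

```bash
python3 - <<'E'
from h import *
J=np.load("J.npy");d=W([0,0,.119],[0,-1,0])[0]
a=ctrl.get_image("scene");cv2.imwrite("pics/s12.png",cv2.resize(a[150:290,300:460],None,fx=5,fy=4.28,interpolation=cv2.INTER_CUBIC))
go(np.r_[(J-.158*d)[:2],.0606],down(.119))
E
```

```text
pos [0.4577 0.3098 0.0615] F [-11.4  -7.9  41.2] grip 0.004 t 19.63
turn [-0.001 -0.001 -0.001] shift in target frame mm [-0.7  0.9 -1.3]
```

View pics/s12.png

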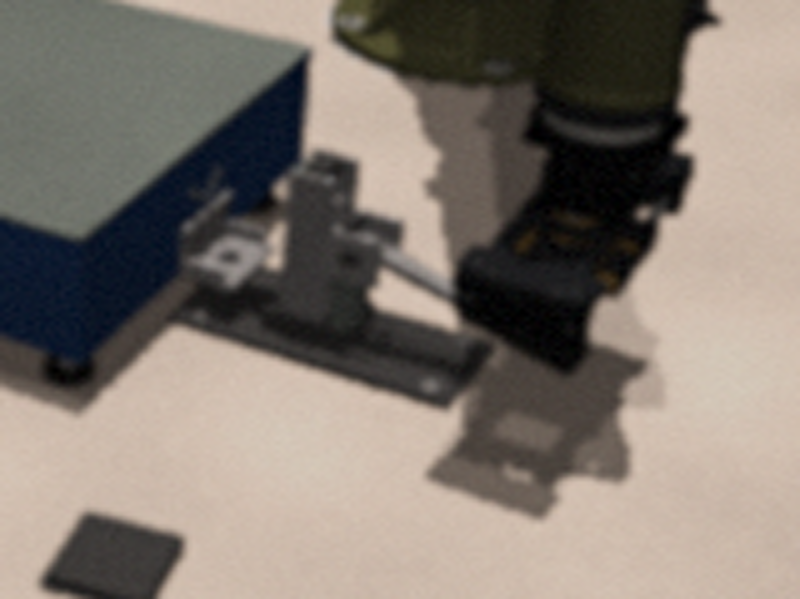

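play_rows(translation=[[0,-5,0],[0,-12,0],[0,-13,0],[0,-13,0],[0,-13,0],[0,-13,0],[1,-13,0],[2,-13,0],[2,-2,0],[0,0,0]], turn=[[0,0,0],[0,0,0],[0,0,0],[0,0,0],[0,0,0],[0,0,0],[0,0,0],[0,0,0],[0,0,0],[0,0,0]], fingers=[-1,-1,-1,-1,-1,-1,-1,-1,-1,-1])

```text
time: 20.47
position: [0.4569, 0.3044, 0.1529]
tool_rot: [-1.263, 1.122, -1.122]
ft_force: [0.1, -0.0, -0.1]
grip_width: 0.008
```

```bash
python3 - <<'E'
from h import *
J=np.load("J.npy");d=W([0,0,.119],[0,-1,0])[0]
a=ctrl.get_image("scene");cv2.imwrite("pics/s13.png",cv2.resize(a[150:290,300:460],None,fx=5,fy=4.28,interpolation=cv2.INTER_CUBIC))
a=ctrl.get_image("top");cv2.imwrite("pics/t13.png",cv2.resize(a[180:290,180:330],None,fx=5,fy=5,interpolation=cv2.INTER_CUBIC))
go(np.r_[(J-.154*d)[:2],.0615],down(.119))
E
```

```text
pos [0.4562 0.3044 0.152 ] F [-0.3 -0.6 -0.4] grip 0.004 t 20.57
turn [ 0.002 -0.     0.001] shift in target frame mm [-2.  90.5  0.8]
```

View pics/s13.png

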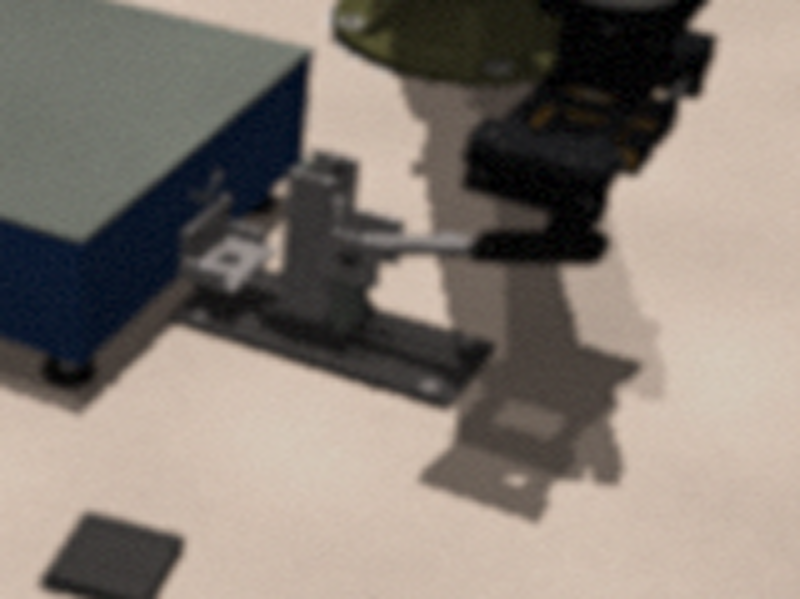

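View pics/t13.png

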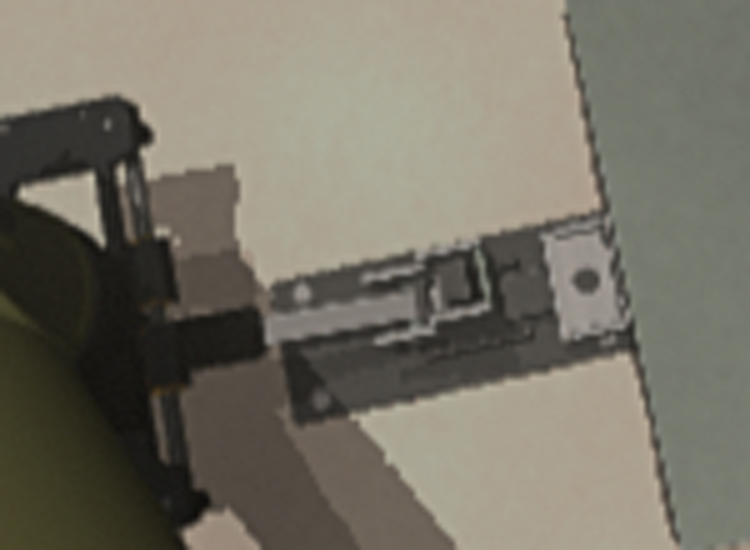

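play_rows(translation=[[-1,8,0],[-1,11,0],[-2,12,0],[-2,12,0],[-1,12,0],[0,12,0],[0,12,0],[1,11,0],[1,6,0],[0,0,0]], turn=[[0,0,0],[0,0,0],[0,0,0],[0,0,0],[0,0,0],[0,0,0],[0,0,0],[0,0,0],[0,0,0],[0,0,0]], fingers=[-1,-1,-1,-1,-1,-1,-1,-1,-1,-1])

```text
time: 21.4
position: [0.457, 0.311, 0.0616]
tool_rot: [-1.262, 1.122, -1.12]
ft_force: [-9.7, -5.3, 34.2]
grip_width: 0.003
```

```bash
python3 - <<'E'
from h import *
J=np.load("J.npy");d=W([0,0,.119],[0,-1,0])[0]
a=ctrl.get_image("scene");cv2.imwrite("pics/s14.png",cv2.resize(a[110:290,260:460],None,fx=4,fy=3.3,interpolation=cv2.INTER_CUBIC))
go(np.r_[(J-.158*d)[:2],.0615],down(.119))
E
```

```text
pos [0.457  0.311  0.0617] F [-8.9 -5.7 33.3] grip 0.01 t 21.45
turn [-0.001  0.    -0.002] shift in target frame mm [ 0.5  0.2 -0.7]
```

View pics/s14.png

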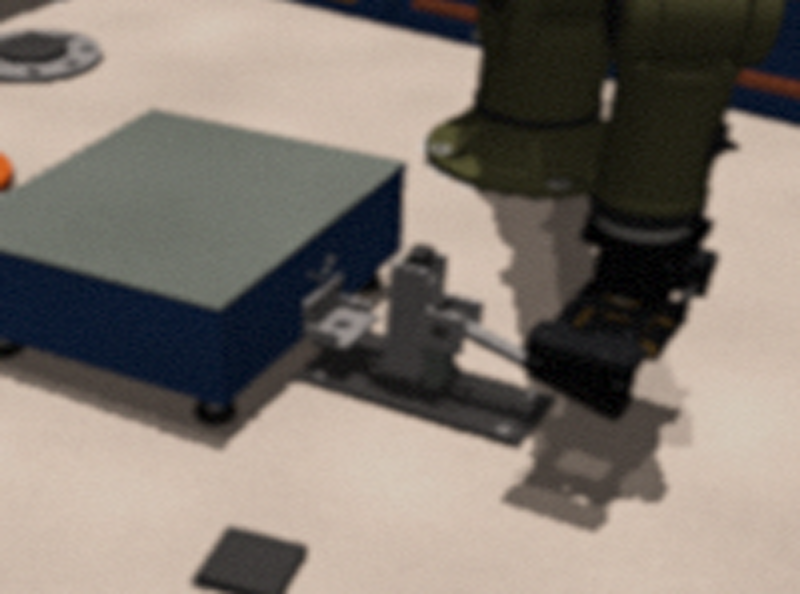

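play_rows(translation=[[0,-4,0],[0,-10,0],[0,-13,0],[0,-13,0],[0,-13,0],[0,-13,0],[1,-13,0],[2,-12,0],[2,-5,0],[0,0,0]], turn=[[0,0,0],[0,0,0],[0,0,0],[0,0,0],[0,0,0],[0,0,0],[0,0,0],[0,0,0],[0,0,0],[0,0,0]], fingers=[-1,-1,-1,-1,-1,-1,-1,-1,-1,-1])

```text
time: 22.28
position: [0.4575, 0.3046, 0.154]
tool_rot: [-1.262, 1.121, -1.122]
ft_force: [1.3, 0.9, -1.1]
grip_width: 0.006
```

```bash
python3 - <<'E'
from h import *
J=np.load("J.npy");d=W([0,0,.119],[0,-1,0])[0]
a=ctrl.get_image("scene");cv2.imwrite("pics/s15.png",cv2.resize(a[110:290,260:460],None,fx=4,fy=3.3,interpolation=cv2.INTER_CUBIC))
a=ctrl.get_image("top");cv2.imwrite("pics/t15.png",cv2.resize(a[130:300,180:440],None,fx=3,fy=3,interpolation=cv2.INTER_CUBIC))
go(np.r_[(J-.154*d)[:2],.0615],down(.119))
E
```

```text
pos [0.4567 0.3046 0.1527] F [-0.1  0.5 -0.5] grip 0.007 t 22.38
turn [ 0.001 -0.     0.001] shift in target frame mm [-1.8 91.2  0.3]
```

View pics/s15.png

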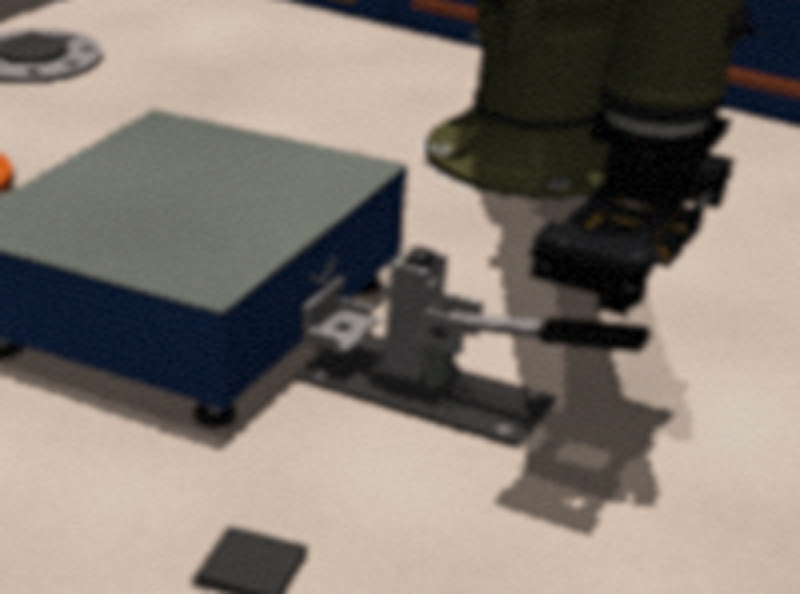

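View pics/t15.png

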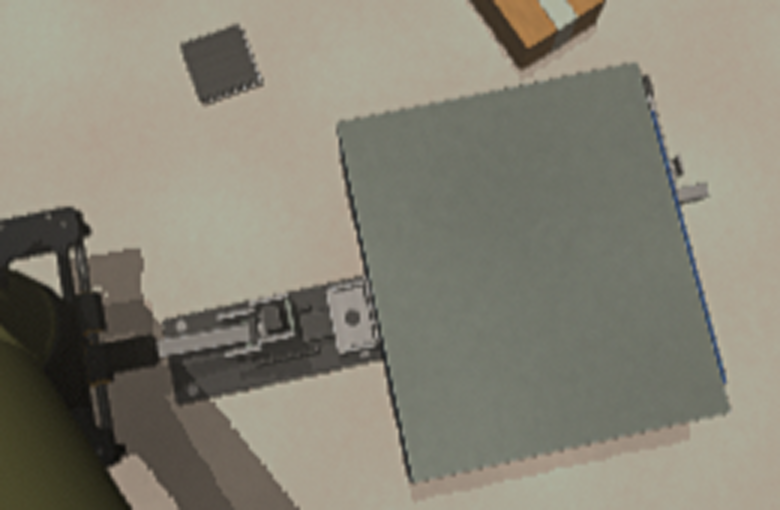

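play_rows(translation=[[0,0,0],[0,0,0],[0,0,0],[0,0,0],[0,0,0],[0,0,0],[0,0,0],[0,0,0],[0,0,0],[0,0,0]], turn=[[0,0,0],[0,0,0],[0,0,0],[0,0,0],[0,0,0],[0,0,0],[0,0,0],[0,0,0],[0,0,0],[0,0,0]], fingers=[-1,-1,-1,-1,-1,-1,-1,-1,-1,-1])

```text
time: 23.22
position: [0.457, 0.305, 0.1536]
tool_rot: [-1.263, 1.121, -1.121]
ft_force: [0.2, -0.7, -0.2]
grip_width: 0.004
```

```bash
python3 - <<'E'
from h import *
J=np.load("J.npy");d=W([0,0,.119],[0,-1,0])[0]
a=ctrl.get_image("scene");cv2.imwrite("pics/s16.png",cv2.resize(a[150:290,300:460],None,fx=5,fy=4.28,interpolation=cv2.INTER_CUBIC))
go(np.r_[(J-.154*d)[:2],.0615],down(.119))
E
```

```text
pos [0.457  0.305  0.1537] F [ 0.4  0.9 -0.1] grip 0.006 t 23.27
turn [-0.  0. -0.] shift in target frame mm [-1.5 92.2 -0. ]
```

View pics/s16.png

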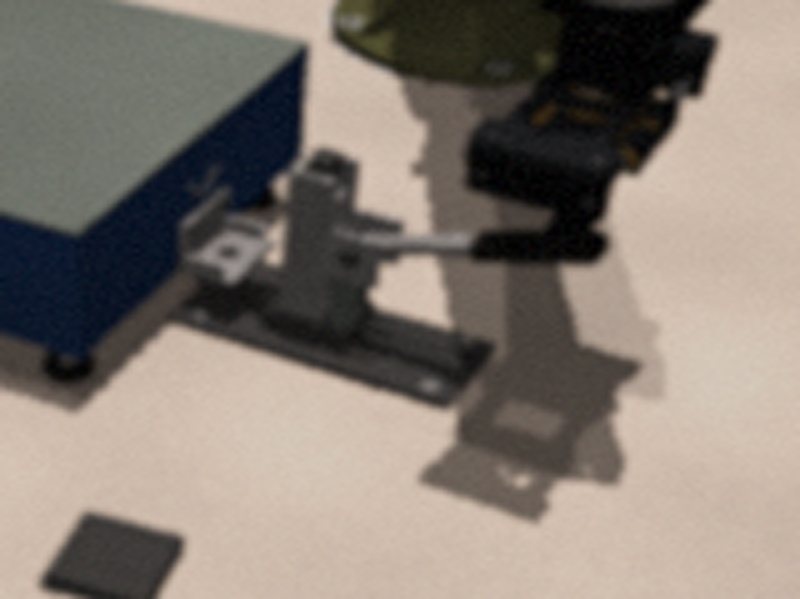

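play_rows(translation=[[-1,8,0],[-1,11,0],[-2,12,0],[-2,12,0],[-1,12,0],[0,12,0],[0,12,0],[1,11,0],[1,5,0],[0,0,0]], turn=[[0,0,0],[0,0,0],[0,0,0],[0,0,0],[0,0,0],[0,0,0],[0,0,0],[0,0,0],[0,0,0],[0,0,0]], fingers=[-1,-1,-1,-1,-1,-1,-1,-1,-1,-1])

```text
time: 24.1
position: [0.4576, 0.3125, 0.0621]
tool_rot: [-1.258, 1.121, -1.119]
ft_force: [-5.3, -1.5, 21.0]
grip_width: 0.007
```

```bash
python3 - <<'E'
from h import *
J=np.load("J.npy");d=W([0,0,.119],[0,-1,0])[0]
a=ctrl.get_image("scene");cv2.imwrite("pics/sfull.png",a);cv2.imwrite("pics/s17.png",cv2.resize(a[150:290,300:460],None,fx=5,fy=4.28,interpolation=cv2.INTER_CUBIC))
cv2.imwrite("pics/s17b.png",cv2.resize(a[130:290,230:390],None,fx=3.75,fy=3.75,interpolation=cv2.INTER_CUBIC))
a=ctrl.get_image("top");cv2.imwrite("pics/t17.png",cv2.resize(a[130:300,180:440],None,fx=3,fy=3,interpolation=cv2.INTER_CUBIC));cv2.imwrite("pics/tfull.png",a)
go(np.r_[(J-.158*d)[:2],.0615],down(.119))
E
```

```text
pos [0.4576 0.3125 0.0621] F [-5.1 -0.9 21.2] grip 0.002 t 24.2
turn [-0.003  0.001 -0.004] shift in target frame mm [ 1.9  0.6 -1.5]
```

View pics/s17.png

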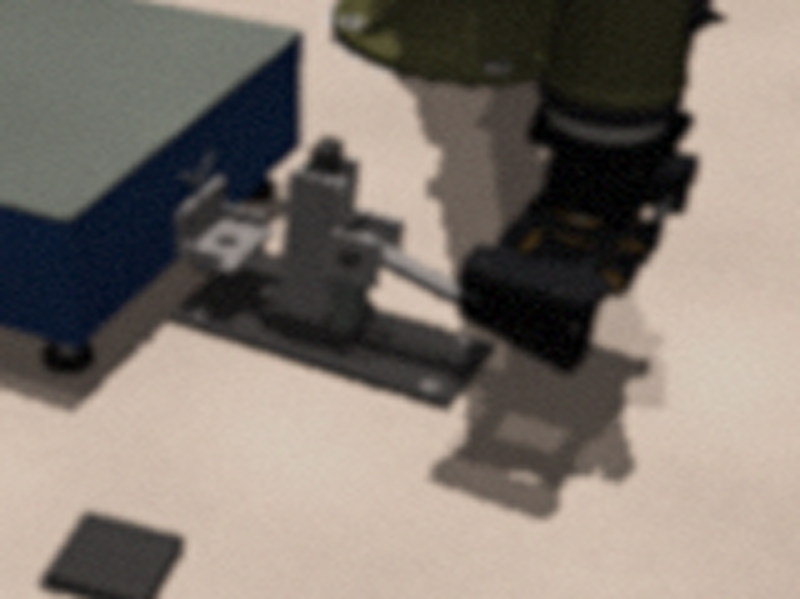

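View pics/s17b.png

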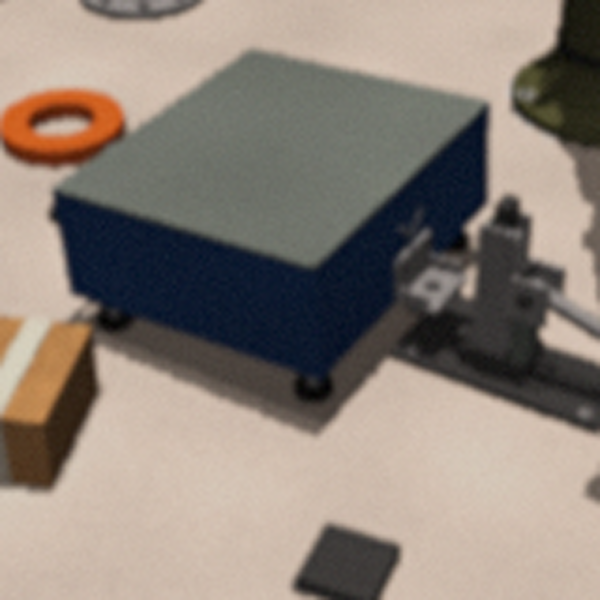

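View pics/t17.png

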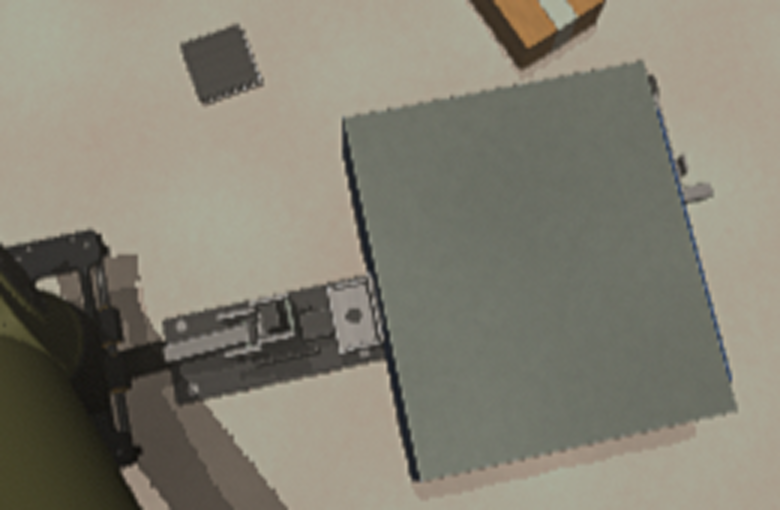

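```bash
python3 - <<'E'
from h import *
L=np.array([[.15,.13,.148],[.15,-.13,.148],[-.15,-.13,.148],[-.15,.13,.148],[0,.15,.043]])
def Wt(p,L):
    L=np.array(L,float);y=L[:,1]+.105;c,s=np.cos(p[3]),np.sin(p[3])
    return W(p[:3],np.c_[L[:,0],y*c-L[:,2]*s-.105,y*s+L[:,2]*c])
T=z((180,130),3,[[343,118],[641,62],[736,410],[415,480],[353,316]])
S=z((230,130),3.75,[[315,268],[55,190],[253,50],[490,102],[434,287]])
for nm,uT,uS in(("both",1,1),("top",1,0),("scene",0,1)):
    f=lambda p:np.r_[uT*(proj("top",Wt(p,L))-T).ravel(),uS*(proj("scene",Wt(p,L))-S).ravel()]
    r=least_squares(f,[*U,.05],loss="soft_l1");print(nm,r.x.round(4),"foot mm",210*np.sin(r.x[3]),"lug mm",255*np.sin(r.x[3]))
# relative scene motion check
S0=z((230,130),3.75,[[325,287],[65,190],[260,52],[495,122],[437,302]])
for phi in(.04,.05,.06,.07): print(phi*210,((proj("scene",Wt([*U,phi],L))-proj("scene",Wt([*U,0],L)))-(S-S0)).round(1).tolist())
E
```

```text
both [ 0.5001 -0.0527  0.1211  0.0652] foot mm 13.688485988319869 lug mm 16.621732985816983
top [ 0.5015 -0.056   0.1194  0.0437] foot mm 9.172760920293738 lug mm 11.138352546070967
scene [ 0.498  -0.0531  0.1227  0.0621] foot mm 13.03831568013719 lug mm 15.832240468738016
8.4 [[0.8, 1.8], [1.3, -0.2], [0.6, 0.4], [-0.1, 2.5], [0.4, 1.3]]
10.5 [[0.3, 0.9], [0.9, -0.3], [0.2, 0.4], [-0.5, 1.8], [0.3, 0.6]]
12.6 [[-0.2, 0.1], [0.6, -0.3], [-0.1, 0.4], [-0.9, 1.0], [0.2, -0.1]]
14.700000000000001 [[-0.7, -0.7], [0.2, -0.4], [-0.4, 0.4], [-1.3, 0.3], [0.0, -0.7]]
```

play_rows(translation=[[0,0.6,0],[0,0,0],[0,0,0],[0,0,0],[0,0,0],[0,0,0],[0,0,0],[0,0,0],[0,0,0],[0,0,0]], turn=[[0,0,0],[0,0,0],[0,0,0],[0,0,0],[0,0,0],[0,0,0],[0,0,0],[0,0,0],[0,0,0],[0,0,0]], fingers=[-1,-1,-1,-1,-1,-1,-1,-1,-1,-1])

```text
time: 25.03
position: [0.4576, 0.3125, 0.0619]
tool_rot: [-1.258, 1.12, -1.119]
ft_force: [-6.6, -0.9, 22.9]
grip_width: 0.009
```

```bash
python3 - <<'E'
from h import *
a=ctrl.get_image("scene");cv2.imwrite("pics/s18.png",a)
b=cv2.imread("pics/sfull.png");print(np.abs(a.astype(int)-b).mean(),np.abs(a.astype(int)-b).max())
a=ctrl.get_image("top");cv2.imwrite("pics/t18.png",a)
go([.4576,.3125,.0621])
E
```

```text
1.96166015625 24
pos [0.4576 0.3125 0.0619] F [-4.3 -1.6 21.9] grip 0.002 t 25.13
turn [0. 0. 0.] shift in target frame mm [-0.  -0.2 -0. ]
```

View pics/t18.png

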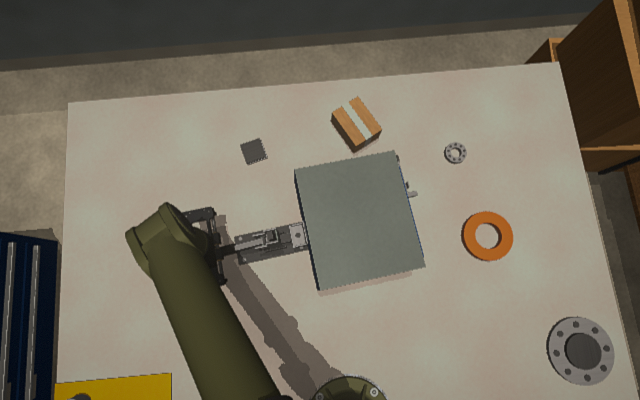

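play_rows(translation=[[0,0.7,0],[0,0.3,0],[0,0,0],[0,0,0],[0,0,0],[0,0,0],[0,0,0],[0,0,0],[0,0,0],[0,0,0]], turn=[[0,0,0],[0,0,0],[0,0,0],[0,0,0],[0,0,0],[0,0,0],[0,0,0],[0,0,0],[0,0,0],[0,0,0]], fingers=[-1,-1,-1,-1,-1,-1,-1,-1,-1,-1])

```text
time: 25.97
position: [0.4577, 0.3124, 0.0616]
tool_rot: [-1.258, 1.121, -1.119]
ft_force: [-7.0, -2.6, 27.1]
grip_width: 0.005
```

```bash
python3 - <<'E'
from bench import ctrl
print(ctrl.get_state()["ft_force"]); print(ctrl.close_job())
E
```

```text
[-7.04522112 -2.63106322 27.09107552]
the job is handed in; nothing more can be done
None
```

The job is done in the order asked and handed in at about 26 s: latch closed, jack set under the lug, three full strokes pumped, handle still held down.

- **Latch:** I swung it down into its catch. It stopped hard at the level position with about 10 N on the tab, and the pictures show the bar lying in the hook.
- **Jack:** It stands flat, with the saddle under the middle of the lug to about 1–2 mm.
- **Handle:** Each stroke went to the bottom stop. At hand-in I was still pressing with about 27 N, with the grip at z = 0.0616 m, the same height as the earlier stop readings.
- **Back feet:** I put the lift at about 13 mm. The scene picture gave 13.0 mm, both cameras together gave 13.7 mm, and three strokes should give about 12.8 mm. The top picture alone gave 9.2 mm, which disagrees, but it is a poor view for judging tilt.
- **Unit and stock:** The unit's fitted position was within about 3 mm of its start, which is the accuracy of the measurement. The packers, carton, bearing and roll appear where they were in the pictures.
- **Force:** The first stroke briefly pressed the handle with about 50 N through the fingertips. I eased off after that, and the later strokes stayed under about 35 N.

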